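# Clear, load and start the orbital shaker

### The job

Get the shaker going with the sample jars: slide the empty tube rack along its keyhole slots towards the console until the stud heads are in the wide ends, lift it off and stand it in the drip tray, then stand every jar from the mat upright on the platform, inside the rail and clear of the studs. Only then lift the guard on the console well open, flip the switch under it fully over to on (towards the guard's hinge) and shut the guard again. Leave the flask, beaker and reagent bottle where they are.

Things in the scene. Friction and masses are not known exactly. Their poses are not given: they have to be found in the camera images.
- shaker: bench-top orbital shaker, fixed; origin on the bench below the platform's centre, z up; x points from the console to the platform (away from the operator), y to the operator's left. Console head: raised box 264 mm wide (y), x -198 to -118 mm, its top 120 mm over the bench, carrying the guarded switch
- platform (a point): centre of the platform's top face, 95 mm over the bench; axes as the shaker's. Platform 224 (x) by 250 mm (y), with a steel wire rail (6 mm thick, 24 mm over the top face) along lines 108 mm (x) and 121 mm (y) from the centre
- stud_left (a point): top of the headed steel stud 88 mm to the left (+y) of the platform's centre: shank 8 mm in diameter, head 15 mm in diameter and 4 mm thick, the head's underside 6 mm over the platform, its top 10 mm. Studs stay on the platform
- stud_right (a point): top of the like stud 88 mm to the right (-y)
- rack: empty aluminium tube rack, about 420 g. Origin: centre of its base plate's underside (plate 100 in x, 212 in y, 4 mm thick), z up; starts with axes along the shaker's. Keyhole slot in each end, at y = +-88 mm: narrow end 11 mm wide at x = 0 (studs stand here at the start), wide end 24 by 22 mm centred on x = +24 mm: move the rack 20 to 28 mm in shaker -x and it lifts straight off. Tube deck at 68 mm
- rack_handle (a point): centre of the rack's black carrying bar, 104 mm over its underside: 112 mm long along the rack's y, 14 mm thick (x), 16 mm high, 28 mm of free space under it; posts at its ends (y = +-48 mm)
- tray: white drip tray, fixed, 290 (x) by 190 (y) by 22 mm, walls and floor about 4 mm; origin at the centre of its underside, on one or the other side of the shaker
- mat: black rubber mat on which the jars stand, fixed, 290 (x) by 200 (y) by 3 mm; origin at the centre of its underside
- jar1: amber screw-top sample jar with a white cap, 64 mm in diameter (cap 60 mm), 75 mm high, about 240 g; origin at the centre of its underside, z up its axis. The jars are alike, and some may be absent (no pose). Stands on the mat at the start
- jar2: amber screw-top sample jar with a white cap, 64 mm in diameter (cap 60 mm), 75 mm high, about 240 g; origin at the centre of its underside, z up its axis. The jars are alike, and some may be absent (no pose). Stands on the mat at the start
- jar3: amber screw-top sample jar with a white cap, 64 mm in diameter (cap 60 mm), 75 mm high, about 240 g; origin at the centre of its underside, z up its axis. The jars are alike, and some may be absent (no pose). Stands on the mat at the start
- jar4: amber screw-top sample jar with a white cap, 64 mm in diameter (cap 60 mm), 75 mm high, about 240 g; origin at the centre of its underside, z up its axis. The jars are alike, and some may be absent (no pose). Stands on the mat at the start
- guard (a joint): angle of the switch guard's hinge, rad: 0 shut, 1.8 fully open (thrown over to the left, +y); stiff hinge, stays where it is left, about 0.5 N at the tab moves it
- guard_hinge (a point): middle of the guard's hinge line, which runs along the shaker's x, 6 mm over the console top at the guard's left end
- guard_tab (a point): grip point on the guard's lift tab; turns with it. Guard: black hood 66 mm long (y, from hinge to right end), 46 mm wide (x), its top 46 mm over the console. Tab: 12 mm wide (x), 8 mm thick, sticks out 32 mm from the middle of the right end; this point is 21 mm out from that end; when shut, 87 mm right of the hinge line and 23 mm above it
- toggle (a joint): angle of the switch lever, rad: 0 off (leaning 0.4 to the right, away from the hinge), 0.8 on (leaning 0.4 to the left, towards the hinge); stays where it is left, 2 N near its tip moves it; the shut guard clears it in both positions
- toggle_tip (a point): tip of the steel switch lever: 9 mm thick, 32 mm from its pivot, which is 8 mm over the console top and 35 mm to the right of the guard's hinge line
- flask: bystander: conical glass flask, 86 mm wide, 125 mm high; origin under its centre
- beaker: bystander: glass beaker, 70 mm wide, 85 mm high; origin under its centre
- reagent: bystander: amber reagent bottle, 60 mm wide, 125 mm high; origin under its centre
Mind the look-alikes: they are no part of the job. What is meant by the rack is not yellow, and is the larger of those in its own colour.

How it is judged:
By the outcome, as a careful person would: the job done as asked, in the order asked, and still so for the second after the job is handed in, with the robot touching nothing.
Of jar1, jar2, jar3, jar4 only 2 to 4 are there at a start; the rules pass over those that are not, and their reading is None.
At some moment in a run one of jar1, jar2, jar3, jar4 may be knocked a few centimetres aside while the robot is not near it.
It also fails if it takes over 208 s, if anything falls off the work surface, if the arm or the gripper's body presses on something with over 40 N, if the wrist force passes 120 N, or if a joint passes its speed limit or range.

### The arm

A 6-joint arm with a two-finger parallel gripper is mounted at the origin on the work surface. World frame = base frame: x ahead of the robot, y to its left, z up, the work surface at z = 0. Lengths are in mm, angles in rad, forces in N, time in s.
With the tool pointing down it reaches from about 350 to 975 mm from the base axis. Payload 7.1 kg.
Tool frame: the origin (TCP) lies midway between the tips of the shut fingers; the grasp point (between the pads) lies 19 mm behind it (ctrl.grasp_offset is the distance from the TCP to the grasp point, in mm); z points along the fingers, y is the line along which they close (so a half turn about z gives the same grasp; the last joint's range is limited). The gripper opens to 88 mm and grips with 3 to 60 N. Pads are 20 mm wide; open, the fingers measure 115 mm over their backs; the gripper's body (75 mm by 178 mm) begins 61 mm behind the grasp point.
Start: joints at [-1.172, 0.423, 1.63, -0, 1.089, -0.019], TCP at [253.609, -571.215, 198.275] pointing down, gripper open.
Joint ranges: [-3, 3], [-0.9, 2.11], [0.09, 2.58], [-1.31, 4.45], [0.11, 2.69], [-2.54, 2.54]. Speed limits (rad/s): [2.39, 2.39, 3.01, 3.14, 3.14, 3.14].

### API

Orientations are given as a rotation vector (axis times angle).
In Python, from workcell import ctrl gives the robot as it stands. The module is installed in compiled form; this text tells all that it offers.
- The arm moves only by the tool servo_tool, never from a script. Its argument "rows" is a list of rows, each a list of 7 numbers: the turn, a rotation vector about the tool's x, y, z as a fraction of full scale, then the shift along the tool's x, y, z as a fraction of full scale, then the finger opening in mm, from 0 to 87.8. A call has 1 to 10 rows; each row is the pose to reach, as a shift and turn from the pose commanded when the call began, along the tool's axes at that moment; what a row does not reach only later rows make up. Full scale, the value 1, is 20 cm for a shift and 1.5 rad for a turn. A row lasts 1/8 s, in which the tool goes at most 62.5 mm and 10.7 degrees, less where a joint would pass 70% of its speed; a pose out of reach is approached as far as the arm can. A call with a number of a shift or a turn outside -1 to 1 is refused whole. A call with a gripper value outside its range is refused whole. The fingers move at their own pace and stop on an object; the grip force is fixed at half the most. Time passes only in rows, so rows that repeat a pose let the fingers close. It gives the time, the measured TCP pose, the force, the opening and the grip force at its end, in the units of the state.
- ctrl.get_obs(): the state, without advancing time (a new reading comes with each control period).
- ctrl.get_image(name): name is "side" or "top" or "wrist"; returns (picture, depth): 400x640x3 uint8, red, green, blue; 400x640 float32, mm along the optical axis (not along the pixel's ray), 0 where there is no reading.
- ctrl.camera_info(name): a dict with "intrinsics" (3x3 intrinsics, pixels), "R" (3x3) and "t" (3): a world point X has camera coordinates R X + t. Camera axes: x right, y down, z forward; pixel columns grow to the right and rows downward; lengths in mm; the calibration is good to about 2 mm. A picture is of the moment at which its call begins: read the wrist's pose just before it. camera_info takes no time and is no camera call; for the wrist camera it gives the pose at the moment of the call.
- ctrl.close_job(): hands the job in; it is judged then, once.
The state is a dict: "t": time; "qpos": joint angles; "qvel": joint speeds; "joint_torque": joint torques, N m; "ee_pos": TCP position; "orientation": TCP orientation; "ft_force": force on the tool from outside, world axes, zero at the start; "moment": the same for the moment, N m; "width": finger opening in mm; "grasp_force": force on a finger pad.
Only numpy, scipy, OpenCV 4.12 (cv2) and the standard library are available. Lean on these libraries where they do the work, as an engineer would, in place of code of your own. Each camera call takes 0.05 s, during which the arm holds its last target. There are 200 camera calls.

## Working session

There is one attempt and no reset: what is moved stays moved. The work goes in short steps, Python scripts to look and compute and a tool call to move; the robot and the scene stay as the last step left them, time stands still between calls to the robot, and variables do not carry over. Pictures are saved under pics/ and viewed, at most 14 in all, crops included, and the job is handed in when it is done.

Besides the shell and the picture viewer there is one more tool, called after "Request:" as name(argument=value, ...), one argument or row to a line, values as JSON. servo_tool: Moves the arm, as the interface text tells. Its arguments: {"type":"object","properties":{"rows":{"type":"array","items":{"type":"array","items":{"type":"number"}}}},"required":["rows"]}

```bash
mkdir -p pics
cat > h.py <<'E'
import numpy as np,cv2
from workcell import ctrl
from scipy.spatial.transform import Rotation as Ro
def grab(n,save=None):
    c=ctrl.camera_info(n); im,d=ctrl.get_image(n)
    if save: cv2.imwrite('pics/'+save,im[:,:,::-1]); np.savez('pics/'+save+'.npz',im=im,d=d,K=c['intrinsics'],R=c['R'],t=c['t'])
    return im,d,c
def ld(s):
    z=np.load('pics/'+s+'.npz'); return z['im'],z['d'],dict(intrinsics=z['K'],R=z['R'],t=z['t'])
def ray(c,u,v,z):
    K,R,t=map(np.array,(c['intrinsics'],c['R'],c['t'])); o=-R.T@t
    r=R.T@np.linalg.solve(K,[u,v,1]); return o+r*(z-o[2])/r[2]
def cloud(d,c):
    K,R,t=map(np.array,(c['intrinsics'],c['R'],c['t'])); v,u=np.indices(d.shape)
    p=np.stack([u,v,np.ones_like(u)],-1)@np.linalg.inv(K).T*d[...,None]
    return (p-t)@R
def proj(c,X):
    K,R,t=map(np.array,(c['intrinsics'],c['R'],c['t'])); p=K@(R@np.array(X,float)+t); return p[:2]/p[2]
def st():
    o=ctrl.get_obs(); print('t',round(o['t'],2),'tcp',np.round(o['ee_pos'],1),'rv',np.round(o['orientation'],3),'F',np.round(o['ft_force'],1),'w',round(o['width'],1),'g',round(o['grasp_force'],1),'q',np.round(o['qpos'],2))
    return o
def tool(target,yaw=None):
    "shift in tool axes (fractions) to world TCP target"
    o=ctrl.get_obs(); R=Ro.from_rotvec(o['orientation']).as_matrix()
    return np.round(R.T@(np.array(target)-o['ee_pos'])/200,3)
E
python3 - <<'E'
from h import *
o=st(); print(Ro.from_rotvec(o['orientation']).as_matrix().round(3))
for n in('top','side','wrist'):
    im,d,c=grab(n,n+'0.png'); print(n,np.round(-np.array(c['R']).T@c['t']),np.round(c['R'],2).tolist())
a=cv2.imread('pics/top0.png');b=cv2.imread('pics/side0.png')
E
```

```text
t 0.0 tcp [ 253.4 -570.7  197.5] rv [-3.072 -0.651  0.   ] F [-0.2 -0.4 -0.5] w 87.8 g 0.0 q [-1.17  0.42  1.63  0.    1.09 -0.02]
[[ 0.914  0.406 -0.001]
 [ 0.406 -0.914  0.001]
 [ 0.    -0.002 -1.   ]]
top [ 405.   49. 1512.] [[0.01, -1.0, -0.01], [-1.0, -0.01, -0.06], [0.06, 0.01, -1.0]]
side [   2.  769. 1035.] [[-0.83, -0.56, -0.0], [-0.4, 0.6, -0.69], [0.39, -0.57, -0.72]]
wrist [ 320. -541.  386.] [[0.41, -0.91, -0.0], [-0.88, -0.39, 0.27], [-0.24, -0.11, -0.96]]
```

View pics/top0.png

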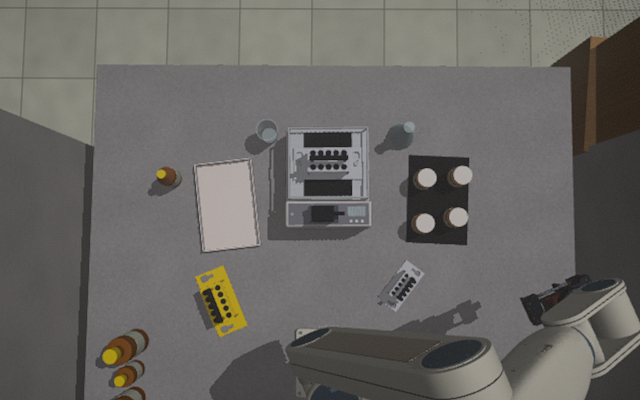

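View pics/side0.png

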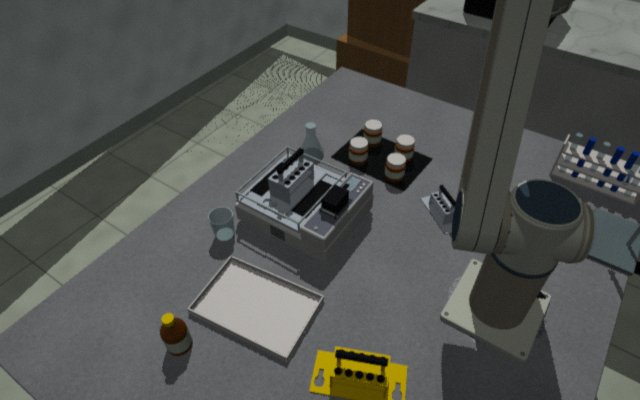

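Run:
```python
from h import *
im,d,c=ld('top0.png'); P=cloud(d,c)
cv2.imwrite('pics/crop1.png',cv2.resize(im[110:320,180:440,::-1],None,fx=3,fy=2.8,interpolation=cv2.INTER_CUBIC))
def comps(m,name,zz=None,minA=60):
    n,l,s,ce=cv2.connectedComponentsWithStats(m.astype(np.uint8))
    for i in range(1,n):
        if s[i,4]<minA: continue
        q=P[l==i]; r=cv2.minAreaRect(q[:,:2].astype(np.float32))
        print(name,s[i].tolist(),ce[i].round(1),'zmed',np.median(q[:,2]).round(1),'rect',np.round(r[0],1),np.round(r[1],1),round(r[2],1),'ray',ray(c,*ce[i],zz or np.median(q[:,2])).round(1))
hsv=cv2.cvtColor(im,cv2.COLOR_RGB2HSV)
u=np.indices(d.shape)[1];z=P[...,2]; v=np.indices(d.shape)[0]
work=(v<320)&(u>180)&(u<480)
comps(work&(u>405)&(z>65)&(z<90)&(hsv[...,2]>150)&(hsv[...,1]<60),'cap',78)
comps(work&(u>280)&(u<375)&(v>195)&(z>112)&(z<128),'console')
comps(work&(u>280)&(u<375)&(v>120)&(v<235)&(z>60)&(z<135),'shaker')
comps(work&(u>280)&(u<375)&(v>120)&(v<205)&(z>88)&(z<102),'plat')
comps(work&(u>280)&(u<375)&(v>120)&(v<200)&(z>180),'handle',minA=10)
comps(work&(u>280)&(u<375)&(v>120)&(v<200)&(z>150)&(z<175),'deck',minA=10)
comps(work&(u>280)&(u<375)&(v>195)&(z>140),'guard',minA=10)
comps(work&(u<270)&(v>150)&(v<260)&(z>10)&(z<40),'traywall')
comps(work&(u<270)&(v>150)&(v<260)&(hsv[...,2]>140)&(hsv[...,1]<60),'tray')
comps(work&(v<150)&(z>30)&((u<283)|(u>375)),'bystand')
```

```text
cap [454, 166, 18, 18, 252] [462.5 174.6] zmed 77.5 rect [ 605.  -412.2] [53.3 55.5] 44.5 ray [ 604.5 -411.7   78. ]
cap [418, 169, 18, 18, 244] [426.7 177.2] zmed 77.1 rect [ 596.1 -299.7] [53.9 54. ] 78.2 ray [ 595.1 -299.5   78. ]
cap [450, 208, 18, 18, 258] [458.2 216.6] zmed 77.7 rect [ 472.7 -399. ] [53.2 55.6] 1.4 ray [ 472.4 -397.1   78. ]
cap [417, 214, 17, 18, 256] [424.9 222.6] zmed 77.5 rect [ 452.9 -293.5] [53.5 52.2] 0.4 ray [ 452.5 -293.4   78. ]
console [292, 196, 77, 2, 147] [331.  196.5] zmed 121.2 rect [527.7   5.1] [  4.3 231.6] 0.5 ray [527.7   2.2 121.2]
console [285, 200, 86, 27, 1789] [328.6 213.6] zmed 120.0 rect [477.5  12. ] [ 79.8 260.5] 0.6 ray [475.5   8.9 120. ]
shaker [285, 126, 86, 103, 7095] [327.3 177.7] zmed 97.2 rect [590.1  12.9] [315.1 262. ] 0.7 ray [588.3  13.1  97.2]
plat [289, 128, 78, 69, 3849] [327.2 162.4] zmed 94.6 rect [639.9  14.1] [214.2 240.9] 1.4 ray [636.8  13.9  94.6]
handle [309, 155, 39, 6, 196] [327.7 157. ] zmed 205.5 rect [634.5  14.4] [ 12.6 109.5] 0.8 ray [634.3  15.2 205.5]
deck [307, 148, 42, 24, 777] [327.2 159.7] zmed 163.0 rect [635.   14.4] [ 70.2 122.7] 0.8 ray [633.8  15.5 163. ]
guard [311, 205, 33, 16, 401] [323.5 212.6] zmed 166.9 rect [452.2  14.4] [93.7 94.9] 0.7 ray [476.   25.4 166.9]
traywall [194, 157, 67, 95, 485] [224.7 202. ] zmed 20.1 rect [510. 342.] [291.  191.7] 7.2 ray [515.3 346.9  20.1]
tray [195, 161, 66, 90, 4483] [226.1 206.1] zmed 3.9 rect [517.  251.1] [281.9 371.6] 7.5 ray [502.8 345.3   3.9]
bystand [255, 119, 22, 24, 230] [265.7 128.5] zmed 69.2 rect [584.9 150.5] [408.   68.1] 20.0 ray [748.6 210.8  69.2]
bystand [391, 121, 23, 24, 415] [403.  132.4] zmed 64.9 rect [597.2 -88. ] [ 69.5 466.9] 46.1 ray [ 740.4 -228.    64.9]
```

View pics/crop1.png

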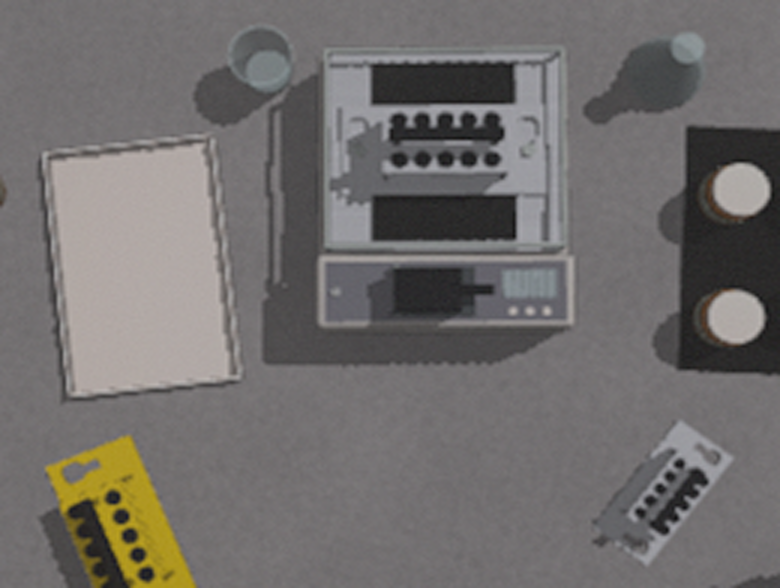

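Silver rack on the shaker (top px 328,160), silver small rack (402,286) and yellow rack (220,300). The one meant is that on the shaker: not yellow and larger of the silver ones, as the crop confirms. The four caps are at px (462,175), (427,177), (458,217) and (425,223), and the tray is on the left.

Request:
servo_tool(
  rows=[
    [0,0,-0.2,0.3,-0.2,-0.3,70],
    [0,0,-0.4,0.6,-0.4,-0.4,60],
    [0,0,-0.777,0.9,-0.6,-0.4,60],
    [0,0,-0.777,0.9,-0.6,-0.4,60],
    [0,0,-0.777,0.9,-0.6,-0.4,60],
    [0,0,-0.777,0.9,-0.6,-0.4,60],
    [0,0,-0.777,0.9,-0.6,-0.4,60],
    [0,0,-0.777,0.9,-0.6,-0.4,60],
  ],
)

```text
t: 1.15
ee_pos: [369.4, -388.3, 278.1]
orientation: [-2.208, -2.235, -0.0]
ft_force: [-0.5, -0.9, 0.1]
width: 60.2
grasp_force: 0.0
```

Request:
servo_tool(
  rows=[
    [0,0,0,1,0.67,0,60],
    [0,0,0,1,0.67,0,60],
    [0,0,0,1,0.67,0,60],
    [0,0,0,1,0.67,0,60],
    [0,0,0,1,0.67,0,60],
    [0,0,0,1,0.67,0,60],
  ],
)

```text
t: 1.9
ee_pos: [500.6, -187.1, 278.1]
orientation: [-2.207, -2.235, 0.001]
ft_force: [-0.6, 0.1, -0.2]
width: 59.6
grasp_force: 0.0
```

Request:
servo_tool(
  rows=[
    [0,0,0,0.98,0.4,0,60],
    [0,0,0,0.98,0.4,0,60],
    [0,0,0,0.98,0.4,0,60],
    [0,0,0,0.98,0.4,0,60],
    [0,0,0,0.98,0.4,0,60],
    [0,0,0,0.98,0.4,0,60],
  ],
)

```text
t: 2.65
ee_pos: [578.0, 8.4, 278.1]
orientation: [-2.209, -2.233, 0.001]
ft_force: [0.0, -0.1, -0.4]
width: 59.8
grasp_force: 0.0
```

Run:
```python
from h import *
o=st(); print(Ro.from_rotvec(o['orientation']).as_matrix().round(3))
im,d,c=grab('wrist','w1.png'); P=cloud(d,c); z=P[...,2]
def rect(m,n):
    q=P[m][:,:2].astype(np.float32); r=cv2.minAreaRect(q); print(n,len(q),np.round(r[0],1),np.round(r[1],1),round(r[2],2),'lo',q.min(0).round(),'hi',q.max(0).round())
hsv=cv2.cvtColor(im,cv2.COLOR_RGB2HSV)
x,y=P[...,0],P[...,1]
rect((z>195)&(z<212)&(hsv[...,2]<90)&(x>590)&(x<680)&(abs(y-14)<90),'bar')
for pt in [(634,14,207),(0,0,0)][:1]: print(proj(c,pt))
```

```text
t 2.65 tcp [578.    8.4 278.1] rv [-2.209e+00 -2.233e+00  1.000e-03] F [ 0.  -0.1 -0.4] w 59.8 g 0.0 q [-0.01  0.27  1.66 -0.    1.21 -0.02]
[[-0.011  1.    -0.001]
 [ 1.     0.011 -0.   ]
 [-0.    -0.001 -1.   ]]
bar 1475 [634.6  23.7] [14.5 90.7] 1.04 lo [627. -22.] hi [642.  69.]
[383.30539391 195.95619159]
```

View pics/w1.png

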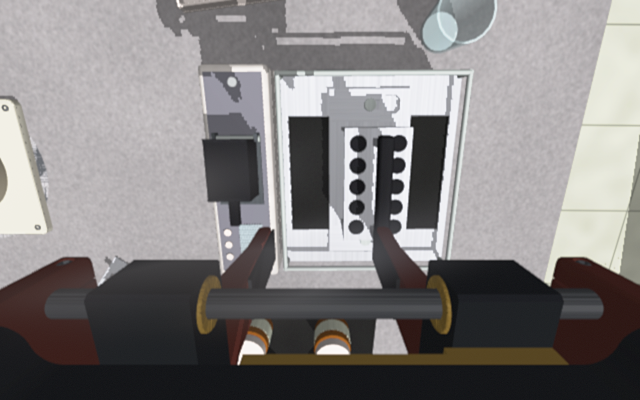

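The wrist picture shows the bar at px (385,135–235), with the guard and tab at (230,170) and (235,212). This agrees with the top view to 1 mm.

Request:
servo_tool(
  rows=[
    [0,0,0,0.027,0.282,0,60],
    [0,0,0,0.027,0.282,0.1,60],
    [0,0,0,0.027,0.282,0.3,60],
    [0,0,0,0.027,0.282,0.49,60],
    [0,0,0,0.027,0.282,0.49,40],
    [0,0,0,0.027,0.282,0.49,10],
    [0,0,0,0.027,0.282,0.49,0],
    [0,0,0,0.027,0.282,0.49,0],
    [0,0,0,0.027,0.282,0.49,0],
  ],
)

```text
t: 3.82
ee_pos: [635.0, 16.3, 181.1]
orientation: [2.207, 2.235, 0.001]
ft_force: [-0.4, -1.4, 1.4]
width: 13.6
grasp_force: 17.8
```

Request:
servo_tool(
  rows=[
    [0,0,0,0,0,0,0],
    [0,0,0,0,0,0,0],
    [0,0,0,0,0,0,0],
  ],
)

```text
t: 4.2
ee_pos: [634.8, 16.3, 180.9]
orientation: [2.207, 2.235, 0.0]
ft_force: [-2.5, 0.5, 5.7]
width: 13.0
grasp_force: 30.0
```

Request:
servo_tool(
  rows=[
    [0,0,0,0,-0.03,0,0],
    [0,0,0,0,-0.06,0,0],
    [0,0,0,0,-0.09,0,0],
    [0,0,0,0,-0.12,0,0],
    [0,0,0,0,-0.12,0,0],
    [0,0,0,0,-0.12,0,0],
  ],
)

```text
t: 4.95
ee_pos: [626.8, 16.2, 184.8]
orientation: [2.191, 2.218, 0.038]
ft_force: [41.6, 0.8, -12.5]
width: 12.4
grasp_force: 29.7
```

Run:
```python
from h import *
st(); im,d,c=grab('wrist','w2.png')
```

```text
t 4.95 tcp [626.8  16.2 184.8] rv [2.191 2.218 0.038] F [ 41.6   0.8 -12.5] w 12.4 g 29.7 q [ 0.01  0.42  1.66  0.    1.02 -0.01]
```

View pics/w2.png

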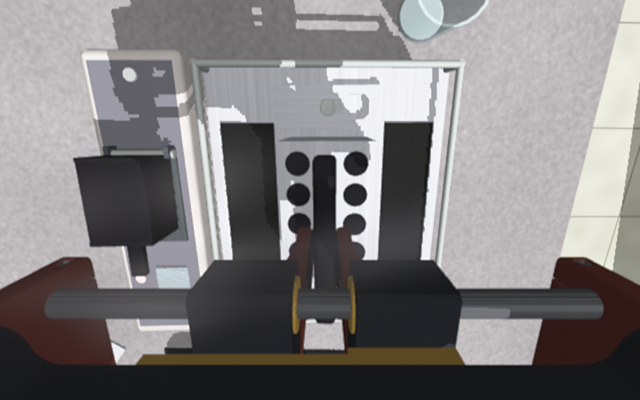

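The rack did not slide. It tipped under the stud heads and jammed, with 41 N on the wrist. I'll back off and slide it with a counter-tilt.

Request:
servo_tool(
  rows=[
    [0,0,0,0,0.06,0,0],
    [0,0,0,0,0.12,0,0],
    [0,0,0,0,0.12,0,0],
    [0,0,0,0,0.12,0,0],
  ],
)

```text
t: 5.5
ee_pos: [634.9, 16.3, 180.8]
orientation: [2.207, 2.236, -0.0]
ft_force: [-1.6, 0.2, 6.2]
width: 13.1
grasp_force: 30.0
```

Run:
```python
from h import *
o=st();print(np.round(o['moment'],2), Ro.from_rotvec(o['orientation']).as_matrix().round(3))
```

```text
t 5.5 tcp [634.9  16.3 180.8] rv [ 2.207  2.236 -0.   ] F [-1.6  0.2  6.2] w 13.1 g 30.0 q [ 0.01  0.46  1.62 -0.    1.06 -0.01]
[-0.03  0.09  0.15] [[-0.013  1.     0.   ]
 [ 1.     0.013 -0.   ]
 [-0.     0.    -1.   ]]
```

Request:
servo_tool(
  rows=[
    [0.02,0,0,0,-0.01,0,0],
    [0.03,0,0,0,-0.02,0,0],
    [0.03,0,0,0,-0.03,0,0],
    [0.03,0,0,0,-0.03,0,0],
  ],
)

```text
t: 6.0
ee_pos: [630.3, 16.2, 181.0]
orientation: [-2.186, -2.214, 0.047]
ft_force: [5.8, 1.3, 5.3]
width: 12.8
grasp_force: 30.4
```

Run:
```python
from h import *
o=st();print(np.round(o['moment'],2), Ro.from_rotvec(o['orientation']).as_matrix().round(3))
```

```text
t 6.0 tcp [630.3  16.2 181. ] rv [-2.186 -2.214  0.047] F [5.8 1.3 5.3] w 12.8 g 30.4 q [ 0.01  0.47  1.6  -0.    1.12 -0.01]
[-0.02 -1.22  0.01] [[-0.012  0.999 -0.042]
 [ 1.     0.012 -0.   ]
 [ 0.    -0.042 -0.999]]
```

Request:
servo_tool(
  rows=[
    [0,0,0,0,-0.02,0,0],
    [0,0,0,0,-0.04,0,0],
    [0,0,0,0,-0.04,0,0],
  ],
)

```text
t: 6.38
ee_pos: [625.7, 16.3, 183.0]
orientation: [-2.191, -2.218, 0.037]
ft_force: [12.1, 0.6, 7.5]
width: 12.8
grasp_force: 30.9
```

Run:
```python
from h import *
o=st();print(np.round(o['moment'],2))
im,d,c=grab('wrist','w3.png')
cv2.imwrite('pics/w3c.png',cv2.resize(im[40:260,190:480,::-1],None,fx=2.5,fy=2.5))
```

```text
t 6.38 tcp [625.7  16.3 183. ] rv [-2.191 -2.218  0.037] F [12.1  0.6  7.5] w 12.8 g 30.9 q [ 0.01  0.46  1.61  0.    1.1  -0.01]
[ 0.1  -2.5  -0.11]
```

View pics/w3c.png

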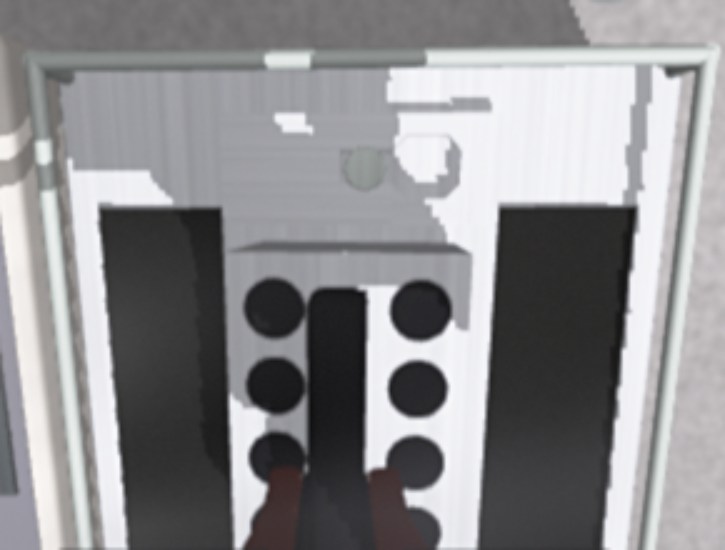

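The counter-tilt was too large: the rack moved only about 3 mm (stud at crop px 363,167, wide hole at 428,165). I'll level it, take its weight, and slide it floating in the 2 mm gap.

Request:
servo_tool(
  rows=[
    [-0.02,0,0,0,0.02,0,0],
    [-0.025,0,0,0,0.02,-0.01,0],
    [-0.025,0,0,0,0.02,-0.01,0],
  ],
)

```text
t: 6.8
ee_pos: [626.6, 16.3, 183.0]
orientation: [-2.206, -2.233, 0.004]
ft_force: [7.7, 1.4, 1.5]
width: 13.1
grasp_force: 30.3
```

Run:
```python
from h import *
o=st();print(np.round(o['moment'],2))
```

```text
t 6.8 tcp [626.6  16.3 183. ] rv [-2.206 -2.233  0.004] F [7.7 1.4 1.5] w 13.1 g 30.3 q [ 0.01  0.44  1.63  0.    1.07 -0.01]
[ 0.1  -1.54 -0.04]
```

Request:
servo_tool(
  rows=[
    [0,0,0,0,-0.01,0,0],
    [0,0,0,0,-0.02,0,0],
    [0,0,0,0,-0.03,0,0],
  ],
)

```text
t: 7.18
ee_pos: [625.4, 16.3, 183.5]
orientation: [2.205, 2.232, 0.007]
ft_force: [24.4, 1.0, -8.8]
width: 13.1
grasp_force: 30.1
```

Run:
```python
from h import *
o=st();print(np.round(o['moment'],2))
```

```text
t 7.17 tcp [625.4  16.3 183.5] rv [2.205 2.232 0.007] F [24.4  1.  -8.8] w 13.1 g 30.1 q [ 0.01  0.44  1.65  0.    1.05 -0.01]
[ 0.14 -4.78 -0.02]
```

Request:
servo_tool(
  rows=[
    [0,0,0,0,0.01,0.007,0],
    [0,0,0,0,0.02,0.007,10],
    [0,0,0,0,0.02,0,30],
    [0,0,0,0,0.02,0,40],
    [0,0,0,0,0.02,0,40],
  ],
)

```text
t: 7.8
ee_pos: [621.3, 16.0, 181.3]
orientation: [-2.202, -2.23, 0.013]
ft_force: [-0.3, -1.2, -0.1]
width: 38.5
grasp_force: 0.0
```

Run:
```python
from h import *
o=st();print(np.round(o['moment'],2))
im,d,c=grab('wrist','w4.png')
P=cloud(d,c);x,y,z=P[...,0],P[...,1],P[...,2]
m=(z>160)&(z<166.5)&(abs(x-630)<60)&(abs(y-14)<90); r=cv2.minAreaRect(P[m][:,:2].astype(np.float32)); print('deck',r, np.median(z[m]))
m=(z>198)&(abs(x-630)<25)&(y>25)&(y<80); r=cv2.minAreaRect(P[m][:,:2].astype(np.float32)); print('bar',r,np.median(z[m]))
cv2.imwrite('pics/w4c.png',cv2.resize(im[40:180,190:480,::-1],None,fx=2.5,fy=2.5))
```

```text
t 7.8 tcp [621.3  16.  181.3] rv [-2.202 -2.23   0.013] F [-0.3 -1.2 -0.1] w 38.5 g 0.0 q [ 0.01  0.44  1.64 -0.    1.07 -0.01]
[-0.06 -0.07  0.  ]
deck ((631.2670288085938, 16.4749755859375), (70.28511047363281, 118.35863494873047), 0.4861895740032196) 165.0193755204167
bar ((633.1004028320312, 41.48893356323242), (46.95686721801758, 47.25521469116211), 50.58984375) 311.46031283466164
```

View pics/w4c.png

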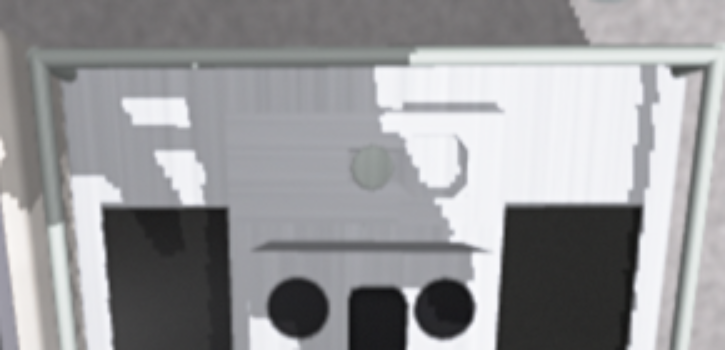

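The rack has slid only about 4 mm. The push at the handle is too high, so I'll push low on the base plate's far edge with closed fingers, gripper turned 90°.

Request:
servo_tool(
  rows=[
    [0,0,0,0,0,-0.2,40],
    [0,0,0,0,0,-0.45,40],
    [-0.005,0,0.3,0,0.2,-0.45,0],
    [-0.005,0,0.6,0,0.44,-0.45,0],
    [-0.005,0,0.6,0,0.44,-0.45,0],
    [-0.005,0,0.6,0,0.44,-0.45,0],
    [-0.005,0,0.6,0,0.44,-0.45,0],
    [-0.005,0,0.6,0,0.44,-0.45,0],
  ],
)

```text
t: 8.85
ee_pos: [710.7, 17.1, 271.0]
orientation: [2.957, 1.054, -0.006]
ft_force: [0.1, 0.8, -0.6]
width: 0.3
grasp_force: 0.0
```

Request:
servo_tool(
  rows=[
    [0,0,0.2,0,0,0,0],
    [0,0,0.447,0,0,0,0],
    [0,0,0.447,0,0,0,0],
    [0,0,0.447,0,0,0,0],
    [0,0,0.447,0,0,0,0],
    [0,0,0.447,0,0,0,0],
  ],
)

```text
t: 9.6
ee_pos: [711.3, 17.2, 271.6]
orientation: [3.138, 0.026, -0.002]
ft_force: [0.2, -0.3, -0.2]
width: 1.0
grasp_force: 0.0
```

Run:
```python
from h import *
o=st(); print(Ro.from_rotvec(o['orientation']).as_matrix().round(3))
im,d,c=grab('wrist','w5.png');im,d,c=grab('side','s5.png')
im,d,c=grab('top','t5.png')
```

```text
t 9.6 tcp [711.3  17.2 271.6] rv [ 3.138e+00  2.600e-02 -2.000e-03] F [ 0.2 -0.3 -0.2] w 1.0 g 0.0 q [ 0.01  0.49  1.35 -0.    1.3   1.56]
[[ 1.     0.016 -0.002]
 [ 0.016 -1.    -0.003]
 [-0.002  0.003 -1.   ]]
```

View pics/w5.png

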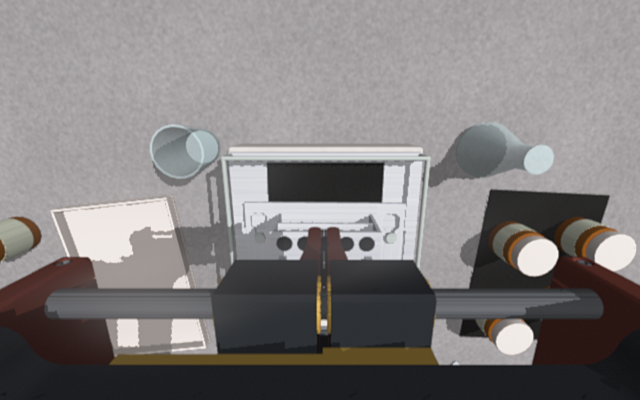

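Request:
servo_tool(
  rows=[
    [0,0,0,0,0,0.3,0],
    [0,0,0,0,0,0.6,0],
    [0,0,0,0,0,0.8,0],
    [0,0,0,0,0,0.87,0],
    [0,0,0,0,0,0.87,0],
    [0,0,0,-0.08,0,0.87,0],
    [0,0,0,-0.1,0,0.87,0],
    [0,0,0,-0.12,0,0.87,0],
    [0,0,0,-0.12,0,0.87,0],
  ],
)

```text
t: 10.88
ee_pos: [687.9, 16.4, 98.7]
orientation: [3.138, 0.02, 0.001]
ft_force: [-0.3, 0.3, 0.6]
width: 0.8
grasp_force: 0.0
```

Request:
servo_tool(
  rows=[
    [0,0,0,-0.02,0,0,0],
    [0,0,0,-0.04,0,0,0],
    [0,0,0,-0.04,0,0,0],
    [0,0,0,-0.04,0,0,0],
  ],
)

```text
t: 11.38
ee_pos: [679.5, 16.2, 97.8]
orientation: [3.138, 0.02, -0.001]
ft_force: [-0.1, 0.3, 0.4]
width: 1.0
grasp_force: 0.0
```

Run:
```python
from h import *
im,d,c=grab('wrist','w6.png'); a=im[90:300,180:460]
cv2.imwrite('pics/w6c.png',cv2.resize(a[...,::-1],None,fx=2.5,fy=2.5))
for X in [(681,14,99),(679.5,16,98)]: print((proj(c,X)-[180,90])*2.5)
```

```text
[366.89038063 342.47109781]
[359.62978728 346.14380112]
```

View pics/w6c.png

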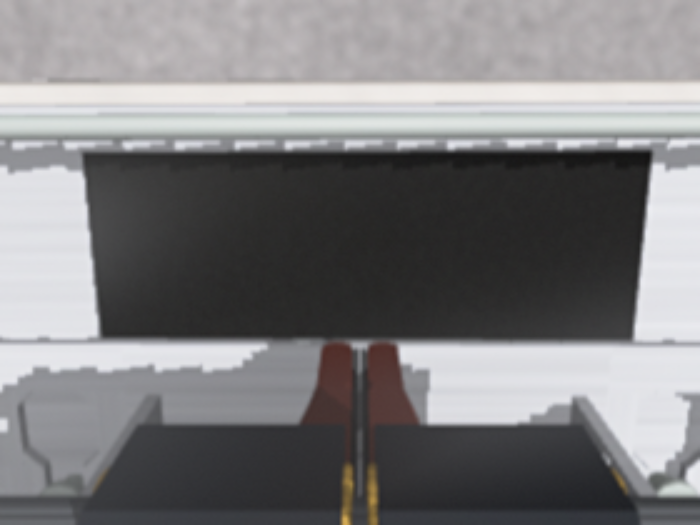

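Run:
```python
from h import *
im,d,c=ld('w6.png');P=cloud(d,c)
for v in range(218,262,3): print(v,P[v,314].round(1),P[v,290].round(1),im[v,314])
im,d,c=ld('w5.png');P=cloud(d,c)
for v in range(190,222,3): print(v,P[v,310].round(1))
```

```text
218 [686.9  23.   97.3] [686.6  39.7  96.9] [43 43 42]
221 [684.6  23.   96.9] [684.3  39.8  96.8] [42 42 42]
224 [682.1  23.   96.3] [681.7  40.   95.7] [49 50 50]
227 [690.4  22.2 124. ] [680.3  39.7  98. ] [86 60 57]
230 [690.6  22.1 129.4] [678.5  39.6  99.2] [81 47 42]
233 [690.6  22.  134. ] [676.8  39.5 100.5] [82 49 45]
236 [690.6  21.8 138.5] [674.6  39.6 100.4] [82 52 47]
239 [690.7  21.7 143. ] [671.9  39.7  99.6] [82 52 49]
242 [690.7  21.6 146.9] [670.1  39.6 100.7] [83 54 52]
245 [690.4  21.5 150. ] [667.9  39.6 100.8] [83 56 53]
248 [690.3  21.4 153.5] [665.7  39.7 101. ] [83 57 54]
251 [690.   21.3 156.2] [663.   39.8 100. ] [70 52 50]
254 [690.4  21.2 160.4] [660.9  39.8 100.5] [70 52 50]
257 [690.4  21.1 163.5] [658.4  39.9 100.3] [71 52 49]
260 [712.7  19.9 209.7] [712.4  27.  209.5] [53 50 52]
190 [697.2  33.8  97.5]
193 [693.1  33.8  97. ]
196 [689.   33.8  97. ]
199 [684.7  33.8  96.2]
202 [681.1  33.7  98. ]
205 [677.8  33.6 100.5]
208 [673.9  33.6 101.4]
211 [669.6  33.6 100.9]
214 [665.6  33.5 101.1]
217 [660.8  33.6  99.5]
220 [657.1  33.5 100.9]
```

Request:
servo_tool(
  rows=[
    [0,0,0,0.1,0,0,0],
    [0,0,0,0.12,0,0,0],
    [0,0,0,0.12,0,0.01,0],
    [0,0,0,0.12,0,0.02,0],
    [0,0,0,0.12,0,0.02,0],
    [0,0,0,0.12,0,0.02,0],
  ],
)

```text
t: 12.18
ee_pos: [703.2, 16.5, 93.8]
orientation: [3.138, 0.02, -0.002]
ft_force: [-0.7, 0.1, -0.1]
width: 0.7
grasp_force: 0.0
```

Run:
```python
from h import *
st()
im,d,c=grab('wrist');P=cloud(d,c)
for v in range(206,262,4): print(v,P[v,314].round(1),P[v,326].round(1),im[v,314])
im,d,c=grab('side','s7.png');P=cloud(d,c)
u,v=proj(c,(703,16,97)).astype(int); print(u,v)
for k in range(-40,12,4): print(v+k,P[v+k,u].round(1),im[v+k,u])
```

```text
t 12.18 tcp [703.2  16.5  93.8] rv [ 3.138e+00  2.000e-02 -2.000e-03] F [-0.7  0.1 -0.1] w 0.7 g 0.0 q [ 0.01  0.65  1.5  -0.    0.99  1.57]
206 [720.4  23.2  96.8] [720.6  15.1  96.9] [40 39 38]
210 [717.6  23.2  96.8] [717.7  15.   97. ] [40 40 38]
214 [714.9  23.2  97.4] [714.7  15.   96.4] [41 42 42]
218 [712.   23.2  97.2] [711.9  15.   96.8] [41 40 39]
222 [708.6  23.2  95.8] [709.   14.9  96.6] [43 42 41]
226 [705.9  23.2  96.5] [706.4  14.9  97.6] [57 44 42]
230 [714.   22.4 124.6] [775.7  18.3 281.9] [78 45 41]
234 [714.   22.2 130.7] [712.8  15.4 127.6] [77 45 41]
238 [714.1  22.1 136.8] [712.9  15.4 133.8] [78 47 42]
242 [714.7  21.9 143.5] [712.6  15.5 138.7] [78 48 44]
246 [714.2  21.8 147.4] [712.3  15.5 143.1] [76 47 42]
250 [714.1  21.6 151.8] [712.6  15.6 148.6] [63 41 38]
254 [714.5  21.5 157.2] [712.2  15.7 152.4] [61 39 36]
258 [714.2  21.4 160.8] [712.7  15.7 157.6] [61 39 35]
273 178
138 [678.8  25.9 264. ] [26 15 15]
142 [679.8  26.5 250.4] [23 11 10]
146 [678.6  29.6 239.1] [10  7 11]
150 [685.1  24.2 218.5] [24 21 17]
154 [671.8  40.5 221.6] [ 8  5 12]
158 [669.4  44.9 211.5] [22 17 11]
162 [689.4  24.9 173.2] [19  7  4]
166 [690.2  26.  158.5] [24 13 10]
170 [689.3  28.8 145.7] [28  9  8]
174 [692.6  27.2 127.3] [54 49 49]
178 [655.   69.3 163. ] [50 55 56]
182 [648.6  78.  157.9] [60 65 65]
186 [650.2  78.2 141.9] [55 59 61]
```

The fingers' real tips sit about 24 mm above the reported TCP: depth shows them ending at z≈120, and there is no contact at TCP 93.8. So the handle was only pinched by its top edge. I'll descend to contact to verify.

Request:
servo_tool(
  rows=[
    [0,0,0,0,0,0.03,0],
    [0,0,0,0,0,0.06,0],
    [0,0,0,0,0,0.07,0],
    [0,0,0,0,0,0.07,0],
  ],
)

```text
t: 12.78
ee_pos: [703.2, 16.5, 79.4]
orientation: [3.138, 0.02, -0.002]
ft_force: [-0.1, 0.9, -0.2]
width: 0.7
grasp_force: 0.0
```

Run:
```python
from h import *
st(); print(ctrl.grasp_offset, dir(ctrl))
```

```text
t 12.78 tcp [703.2  16.5  79.4] rv [ 3.138e+00  2.000e-02 -2.000e-03] F [-0.1  0.9 -0.2] w 0.7 g 0.0 q [ 0.01  0.67  1.51 -0.    0.97  1.57]
18.700000000000003 ['Unreachable', '__class__', '__delattr__', '__dict__', '__dir__', '__doc__', '__eq__', '__format__', '__ge__', '__getattribute__', '__getstate__', '__gt__', '__hash__', '__init__', '__init_subclass__', '__le__', '__lt__', '__module__', '__ne__', '__new__', '__reduce__', '__reduce_ex__', '__repr__', '__setattr__', '__sizeof__', '__str__', '__subclasshook__', '__weakref__', 'camera_info', 'close_job', 'get_image', 'get_obs', 'grasp_offset']
```

Request:
servo_tool(
  rows=[
    [0,0,0,0,0,0.02,0],
    [0,0,0,0,0,0.02,0],
    [0,0,0,0,0,0.02,0],
  ],
)

```text
t: 13.15
ee_pos: [703.4, 16.5, 75.8]
orientation: [3.138, 0.02, -0.001]
ft_force: [-0.7, -0.3, -1.0]
width: 0.7
grasp_force: 0.0
```

Request:
servo_tool(
  rows=[
    [0,0,0,0,0,0.01,0],
    [0,0,0,0,0,0.01,0],
    [0,0,0,0,0,0.01,0],
  ],
)

```text
t: 13.52
ee_pos: [703.4, 16.5, 73.8]
orientation: [3.138, 0.02, -0.002]
ft_force: [0.3, -0.2, 0.0]
width: 0.5
grasp_force: 0.0
```

Run:
```python
from h import *
st()
im,d,c=grab('wrist','w8.png');P=cloud(d,c)
for v in range(206,262,4): print(v,P[v,314].round(1))
```

```text
t 13.53 tcp [703.4  16.5  73.8] rv [ 3.138e+00  2.000e-02 -2.000e-03] F [ 0.3 -0.2  0. ] w 0.5 g 0.0 q [ 0.01  0.68  1.51 -0.    0.96  1.57]
206 [726.8  22.6  97.4]
210 [723.9  22.6  96.3]
214 [721.5  22.6  96.8]
218 [718.8  22.6  96.5]
222 [716.1  22.6  96.1]
226 [713.8  22.5  97.1]
230 [714.3  22.3 104.8]
234 [714.7  22.1 112.2]
238 [714.5  22.  117.2]
242 [714.2  21.9 122. ]
246 [714.7  21.7 128. ]
250 [714.4  21.6 132.2]
254 [714.6  21.4 136.9]
258 [714.5  21.3 141. ]
```

Request:
servo_tool(
  rows=[
    [0,0,0,0,0,0.01,0],
    [0,0,0,0,0,0.01,0],
    [0,0,0,0,0,0.01,0],
  ],
)

```text
t: 13.95
ee_pos: [703.4, 16.5, 71.8]
orientation: [3.138, 0.02, -0.002]
ft_force: [-0.5, -0.6, 0.4]
width: 0.7
grasp_force: 0.0
```

Request:
servo_tool(
  rows=[
    [0,0,0,0,0,0.01,0],
    [0,0,0,0,0,0.01,0],
    [0,0,0,0,0,0.01,0],
  ],
)

```text
t: 14.32
ee_pos: [703.6, 16.5, 71.0]
orientation: [3.138, 0.02, -0.001]
ft_force: [-3.3, 0.4, 7.0]
width: 0.3
grasp_force: 3.7
```

Contact at TCP z 71: the true tips are 25 mm above the reported TCP, and I'll allow for that from here on. Now the low push.

Request:
servo_tool(
  rows=[
    [0,0,0,0,0,-0.009,0],
    [0,0,0,-0.06,0,-0.009,0],
    [0,0,0,-0.08,0,-0.009,0],
    [0,0,0,-0.1,0,-0.009,0],
    [0,0,0,-0.1,0,-0.009,0],
  ],
)

```text
t: 14.95
ee_pos: [682.7, 16.2, 71.5]
orientation: [3.138, 0.02, -0.003]
ft_force: [0.3, 0.0, 0.6]
width: 0.1
grasp_force: 0.0
```

Request:
servo_tool(
  rows=[
    [0,0,0,-0.02,0,0,0],
    [0,0,0,-0.04,0,0,0],
    [0,0,0,-0.055,0,0,0],
    [0,0,0,-0.055,0,0,0],
  ],
)

```text
t: 15.45
ee_pos: [671.8, 16.1, 71.6]
orientation: [3.138, 0.02, -0.003]
ft_force: [-0.2, 0.2, -0.3]
width: 0.2
grasp_force: 0.2
```

Run:
```python
from h import *
st()
im,d,c=grab('wrist','w9.png');P=cloud(d,c)
for v in range(214,250,3): print(v,P[v,290].round(1))
im,d,c=grab('top','t9.png');P=cloud(d,c);x,y,z=P[...,0],P[...,1],P[...,2]
m=(z>160)&(z<166.5)&(abs(x-630)<60)&(abs(y-14)<90); r=cv2.minAreaRect(P[m][:,:2].astype(np.float32)); print('deck',r)
```

```text
t 15.45 tcp [671.8  16.1  71.6] rv [ 3.138e+00  2.000e-02 -3.000e-03] F [-0.2  0.2 -0.3] w 0.2 g 0.2 q [ 0.01  0.64  1.59 -0.    0.91  1.57]
214 [690.3  36.5  96.3]
217 [688.4  36.6  96.1]
220 [686.7  36.6  96.8]
223 [684.8  36.6  97. ]
226 [682.5  36.7  95.9]
229 [680.6  36.8  95.9]
232 [678.6  36.8  96. ]
235 [676.6  36.9  95.8]
238 [675.   36.8  96.8]
241 [673.2  36.8  97.2]
244 [671.3  36.8  97.5]
247 [668.8  36.9  96.5]
deck ((0.0, 0.0), (0.0, 0.0), 0.0)
```

Request:
servo_tool(
  rows=[
    [0,0,0,0.03,0,-0.1,0],
    [0,0,0,0.03,0,-0.4,0],
    [0,0,0,0.03,0,-0.7,0],
    [0,0,0,0.03,0,-0.9,0],
    [0,0,-0.3,-0.25,0,-0.9,40],
    [0,0,-0.6,-0.25,0,-0.9,40],
    [0,0,-0.6,-0.25,0,-0.9,40],
    [0,0,-0.6,-0.25,0,-0.9,40],
    [0,0,-0.6,-0.25,0,-0.9,40],
    [0,0,-0.6,-0.25,0,-0.9,40],
  ],
)

```text
t: 16.8
ee_pos: [622.2, 16.0, 251.6]
orientation: [2.819, 1.382, -0.005]
ft_force: [0.5, -0.1, 0.6]
width: 40.3
grasp_force: 0.0
```

Request:
servo_tool(
  rows=[
    [0,0,-0.2,0,0,0,40],
    [0,0,-0.4,0,0,0,40],
    [0,0,-0.45,0,0,0,40],
    [0,0,-0.45,0,0,0,40],
    [0,0,-0.45,0,0,0,40],
    [0,0,-0.45,0,0,0,40],
  ],
)

```text
t: 17.55
ee_pos: [622.5, 16.0, 251.7]
orientation: [2.206, 2.235, -0.005]
ft_force: [-0.2, -0.5, 0.5]
width: 39.9
grasp_force: 0.0
```

Run:
```python
from h import *
o=st(); print(Ro.from_rotvec(o['orientation']).as_matrix().round(3))
im,d,c=grab('wrist','w10.png');P=cloud(d,c);x,y,z=P[...,0],P[...,1],P[...,2]
v,u=np.indices(d.shape)
def rect(m,n):
    q=P[m&(v<240)]; q2=q[:,:2].astype(np.float32); r=cv2.minAreaRect(q2); print(n,len(q),np.round(r[0],1),np.round(r[1],1),round(r[2],2),'lo',q2.min(0).round(1),'hi',q2.max(0).round(1),np.median(q[:,2]).round(1))
rect((z>160)&(z<168)&(abs(x-620)<60)&(abs(y-14)<90),'deck')
rect((z>198)&(z<213)&(abs(x-620)<35)&(y>20)&(y<80)&(im[...,0]<70),'bar')
cv2.imwrite('pics/w10c.png',cv2.resize(im[40:260,180:500,::-1],None,fx=2.5,fy=2.5))
```

```text
t 17.55 tcp [622.5  16.  251.7] rv [ 2.206  2.235 -0.005] F [-0.2 -0.5  0.5] w 39.9 g 0.0 q [ 0.01  0.37  1.59 -0.    1.19 -0.  ]
[[-0.013  1.    -0.001]
 [ 1.     0.013 -0.003]
 [-0.003 -0.001 -1.   ]]
deck 5607 [610.   22.3] [ 70.2 105.1] 0.82 lo [574.5 -30.2] hi [645.4  75.3] 165.1
bar 923 [609.6  44.5] [12.5 48.9] 0.35 lo [603.4  20.1] hi [616.  69.] 208.6
```

View pics/w10c.png

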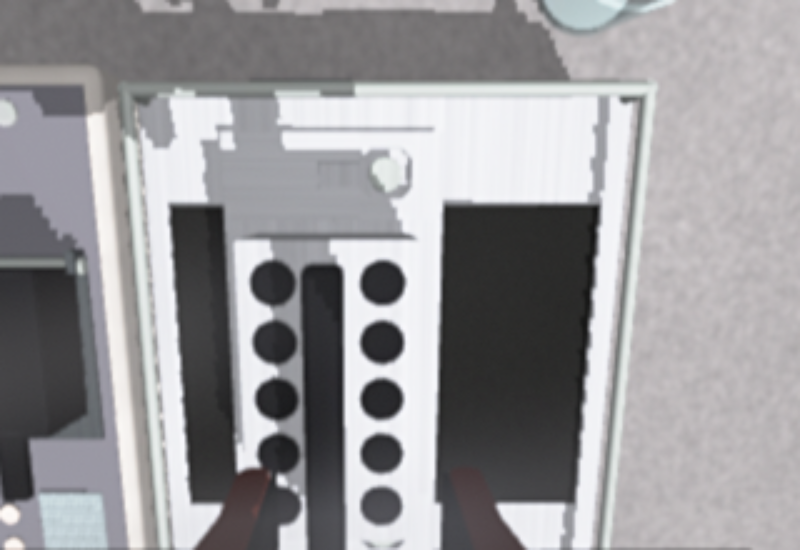

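The stud (crop px 389,172) is in the middle of the wide end, so the rack slid 25 mm. Next I'll grip the bar at the proper depth and lift.

Request:
servo_tool(
  rows=[
    [0,0,0,-0.01,-0.063,0,40],
    [0,0,0,-0.01,-0.063,0.2,40],
    [0,0,0,-0.01,-0.063,0.4,40],
    [0,0,0,-0.01,-0.063,0.47,40],
    [0,0,0,-0.01,-0.063,0.47,20],
    [0,0,0,-0.01,-0.063,0.47,0],
    [0,0,0,-0.01,-0.063,0.47,0],
    [0,0,0,-0.01,-0.063,0.47,0],
    [0,0,0,-0.01,-0.063,0.47,0],
  ],
)

```text
t: 18.73
ee_pos: [610.5, 13.5, 159.0]
orientation: [2.201, 2.238, -0.003]
ft_force: [-1.8, -0.1, 6.2]
width: 14.1
grasp_force: 30.0
```

Request:
servo_tool(
  rows=[
    [0,0,0,0,0,-0.02,0],
    [0,0,0,0,0,-0.05,0],
    [0,0,0,0,0,-0.1,0],
    [0,0,0,0,0,-0.1,0],
  ],
)

```text
t: 19.23
ee_pos: [610.7, 13.6, 178.8]
orientation: [2.2, 2.238, -0.002]
ft_force: [0.0, 0.9, -4.2]
width: 13.8
grasp_force: 30.0
```

Request:
servo_tool(
  rows=[
    [0,0,0,0,0,-0.2,0],
    [0,0,0,0.1,0,-0.4,0],
    [0,0,0,0.3,-0.1,-0.4,0],
    [0,0,0,0.5,-0.2,-0.4,0],
    [0,0,0,0.7,-0.25,-0.4,0],
    [0,0,0,0.82,-0.25,-0.4,0],
    [0,0,0,0.82,-0.25,-0.4,0],
  ],
)

```text
t: 20.1
ee_pos: [556.9, 178.5, 257.2]
orientation: [2.199, 2.242, -0.004]
ft_force: [-0.4, -1.3, -3.4]
width: 13.9
grasp_force: 30.0
```

Request:
servo_tool(
  rows=[
    [0,0,-0.1,0.2,-0.05,0,0],
    [0,0,-0.2,0.4,-0.1,0,0],
    [0,0,-0.3,0.6,-0.2,0,0],
    [0,0,-0.4,0.82,-0.25,0,0],
    [0,0,-0.5,0.82,-0.25,0,0],
    [0,0,-0.6,0.82,-0.25,0,0],
    [0,0,-0.6,0.82,-0.25,0,0],
    [0,0,-0.6,0.82,-0.25,0,0],
  ],
)

```text
t: 21.1
ee_pos: [504.7, 339.4, 256.7]
orientation: [1.014, 2.973, -0.006]
ft_force: [0.3, 1.0, -3.7]
width: 13.6
grasp_force: 30.0
```

Request:
servo_tool(
  rows=[
    [0,0,-0.1,0,0,0,0],
    [0,0,-0.2,0,0,0,0],
    [0,0,-0.3,0,0,0,0],
    [0,0,-0.4,0,0,0,0],
    [0,0,-0.523,0,0,0,0],
    [0,0,-0.523,0,0,0,0],
    [0,0,-0.523,0,0,0,0],
  ],
)

```text
t: 21.98
ee_pos: [504.5, 339.9, 256.8]
orientation: [0.198, -3.134, 0.005]
ft_force: [0.6, 0.5, -4.5]
width: 13.5
grasp_force: 30.0
```

Run:
```python
from h import *
o=st(); print(Ro.from_rotvec(o['orientation']).as_matrix().round(3)); print(tool((510,342,150)))
```

```text
t 21.98 tcp [504.5 339.9 256.8] rv [ 0.198 -3.134  0.005] F [ 0.6  0.5 -4.5] w 13.5 g 30.0 q [ 0.57  0.34  1.61 -0.    1.19 -1.12]
[[-0.992 -0.126 -0.001]
 [-0.126  0.992 -0.003]
 [ 0.001 -0.003 -1.   ]]
[-0.029  0.009  0.534]
```

Request:
servo_tool(
  rows=[
    [0,0,0,-0.029,0.009,0.2,0],
    [0,0,0,-0.029,0.009,0.45,0],
    [0,0,0,-0.029,0.009,0.7,0],
    [0,0,0,-0.029,0.009,0.88,0],
    [0,0,0,-0.029,0.009,0.92,0],
    [0,0,0,-0.029,0.009,0.935,0],
    [0,0,0,-0.029,0.009,0.945,0],
    [0,0,0,-0.029,0.009,0.945,0],
  ],
)

```text
t: 22.98
ee_pos: [510.7, 342.6, 69.2]
orientation: [-0.205, 3.134, -0.003]
ft_force: [0.9, -0.2, -2.9]
width: 14.1
grasp_force: 30.0
```

Request:
servo_tool(
  rows=[
    [0,0,0,0,0,0.005,0],
    [0,0,0,0,0,0.008,0],
    [0,0,0,0,0,0.008,0],
  ],
)

```text
t: 23.35
ee_pos: [510.0, 342.6, 68.1]
orientation: [0.205, -3.135, 0.003]
ft_force: [-5.2, -1.0, 9.3]
width: 13.8
grasp_force: 30.0
```

Request:
servo_tool(
  rows=[
    [0,0,0,0,0,0,20],
    [0,0,0,0,0,0,50],
    [0,0,0,0,0,-0.1,50],
    [0,0,0,0,0,-0.4,60],
    [0,0,0,0,0,-0.7,70],
    [0,0,0,0,0,-0.9,80],
    [0,0,0,0,0,-0.9,80],
  ],
)

```text
t: 24.22
ee_pos: [512.0, 343.9, 251.7]
orientation: [-0.205, 3.128, 0.002]
ft_force: [0.3, 0.4, -0.5]
width: 76.5
grasp_force: 0.0
```

Run:
```python
from h import *
st()
im,d,c=grab('wrist','w11.png'); im,d,c=grab('top','t11.png')
```

```text
t 24.23 tcp [512.  343.9 251.7] rv [-2.050e-01  3.128e+00  2.000e-03] F [ 0.3  0.4 -0.5] w 76.5 g 0.0 q [ 0.57  0.35  1.6  -0.    1.18 -1.13]
```

View pics/t11.png

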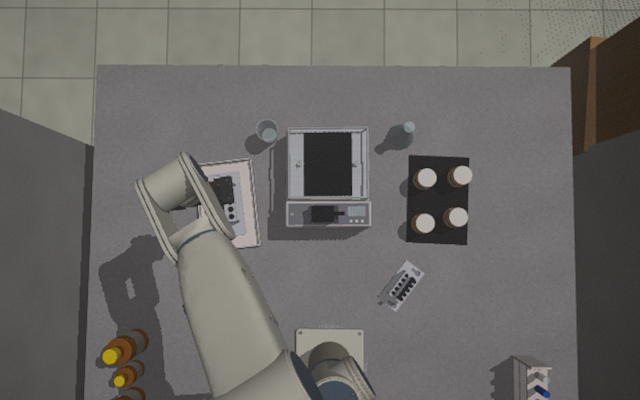

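Rack stands in the tray (225,195), and both studs are now seen at px (298,163) and (361,163). On to the jars.

Request:
servo_tool(
  rows=[
    [0,0,0.1,0,-0.2,0,85],
    [0,0,0.2,0,-0.4,0,85],
    [0,0,0.3,0,-0.6,0,85],
    [0,0,0.4,0,-0.8,0,85],
    [0,0,0.5,0,-1,0,85],
    [0,0,0.56,0,-1,0,85],
    [0,0,0.56,0,-1,0,85],
  ],
)

```text
t: 25.2
ee_pos: [535.2, 143.6, 245.4]
orientation: [-1.09, -2.944, 0.008]
ft_force: [-0.2, 0.7, 0.8]
width: 85.1
grasp_force: 0.0
```

Request:
servo_tool(
  rows=[
    [0,0,0.1,-0.15,-0.2,0,85],
    [0,0,0.2,-0.3,-0.4,0,85],
    [0,0,0.3,-0.45,-0.6,0,85],
    [0,0,0.4,-0.655,-0.756,0,85],
    [0,0,0.5,-0.655,-0.756,0,85],
    [0,0,0.563,-0.655,-0.756,0,85],
    [0,0,0.563,-0.655,-0.756,0,85],
  ],
)

```text
t: 26.08
ee_pos: [536.5, -55.4, 246.6]
orientation: [2.199, 2.243, -0.006]
ft_force: [0.6, 1.0, -0.5]
width: 84.8
grasp_force: 0.0
```

Request:
servo_tool(
  rows=[
    [0,0,0,-0.25,-0.1,0,85],
    [0,0,0,-0.5,-0.2,0,85],
    [0,0,0,-0.5,-0.2,0,85],
    [0,0,0,-0.5,-0.2,0,85],
  ],
)

```text
t: 26.58
ee_pos: [498.7, -156.0, 247.5]
orientation: [2.2, 2.241, -0.004]
ft_force: [-0.8, 0.4, -0.2]
width: 85.0
grasp_force: 0.0
```

```bash
cat >> h.py <<'E'
def caps(c,im,d,lim=True):
    P=cloud(d,c);z=P[...,2];hsv=cv2.cvtColor(im,cv2.COLOR_RGB2HSV)
    m=((z>65)&(z<90)&(hsv[...,2]>130)&(hsv[...,1]<60)&(P[...,1]<-180)&(P[...,1]>-520)&(P[...,0]>380)&(P[...,0]<720)).astype(np.uint8)
    n,l,s,ce=cv2.connectedComponentsWithStats(m)
    for i in range(1,n):
        if s[i,4]>60: print('cap',s[i].tolist(),ray(c,*ce[i],78).round(1))
E
python3 - <<'E'
from h import *
o=st(); print(Ro.from_rotvec(o['orientation']).as_matrix().round(3))
im,d,c=grab('top','t12.png'); caps(c,im,d)
im2,d2,c2=grab('wrist','w12.png'); print('wrist');caps(c2,im2,d2)
# studs: compact non-black spots by ray
for uv in [(298,163),(361,163)]: print('stud~',ray(c,*uv,105).round(1))
P=cloud(d,c);x,y,z=P[...,0],P[...,1],P[...,2]
im,d,c=ld('t11.png');P=cloud(d,c)
m=(P[...,2]>85)&(P[...,2]<103)&(im.max(-1)<60)&(abs(P[...,0]-635)<115)&(abs(P[...,1]-14)<125)
r=cv2.minAreaRect(P[m][:,:2].astype(np.float32));print('pad',r,np.median(P[m][:,2]))
E
```

```text
t 26.57 tcp [ 498.7 -156.   247.5] rv [ 2.2    2.241 -0.004] F [-0.8  0.4 -0.2] w 85.0 g 0.0 q [-0.32  0.21  1.81 -0.    1.12 -0.34]
[[-0.019  1.    -0.001]
 [ 1.     0.019 -0.003]
 [-0.003 -0.001 -1.   ]]
cap [454, 166, 18, 19, 260] [ 604.9 -411.3   78. ]
cap [449, 208, 19, 18, 269] [ 472.8 -396.6   78. ]
cap [416, 216, 10, 16, 120] [ 451.6 -279.7   78. ]
wrist
cap [268, 256, 43, 33, 1185] [ 453.  -289.7   78. ]
cap [369, 262, 37, 27, 709] [ 589.6 -293.7   78. ]
cap [284, 321, 39, 34, 1082] [ 473. -397.   78.]
cap [370, 331, 41, 24, 811] [ 605.  -405.7   78. ]
stud~ [632.4 104.6 105. ]
stud~ [634.1 -90.5 105. ]
pad ((633.3902587890625, 12.753555297851562), (198.5332794189453, 147.33551025390625), 0.8015730977058411) 94.82063765709516
```

Request:
servo_tool(
  rows=[
    [0,0,0,-0.3,-0.1,0,87],
    [0,0,0,-0.6,-0.2,0.1,87],
    [0,0,0,-0.683,-0.243,0.3,87],
    [0,0,0,-0.683,-0.243,0.55,87],
    [0,0,0,-0.683,-0.243,0.55,87],
  ],
)

```text
t: 27.3
ee_pos: [450.3, -291.9, 135.2]
orientation: [-2.196, -2.238, 0.007]
ft_force: [-0.3, 0.2, 1.0]
width: 87.0
grasp_force: 0.0
```

Request:
servo_tool(
  rows=[
    [0,0,0,0,0,0.2,87],
    [0,0,0,0,0,0.45,87],
    [0,0,0,0,0,0.638,87],
    [0,0,0,0,0,0.638,87],
    [0,0,0,0,0,0.638,55],
    [0,0,0,0,0,0.638,55],
    [0,0,0,0,0,0.638,55],
  ],
)

```text
t: 28.18
ee_pos: [453.2, -295.2, 12.4]
orientation: [2.199, 2.237, -0.004]
ft_force: [-0.9, 0.7, 9.0]
width: 63.5
grasp_force: 30.0
```

Request:
servo_tool(
  rows=[
    [0,0,0,0,0,0,55],
    [0,0,0,0,0,-0.1,55],
    [0,0,0,0,0,-0.1,55],
  ],
)

```text
t: 28.55
ee_pos: [453.2, -295.3, 32.2]
orientation: [2.199, 2.237, -0.004]
ft_force: [0.4, -0.3, -1.1]
width: 63.4
grasp_force: 30.0
```

Request:
servo_tool(
  rows=[
    [0,0,0,0,0,-0.2,55],
    [0,0,0,0,0,-0.4,55],
    [0,0,0,0.1,0.1,-0.6,55],
    [0,0,0,0.3,0.2,-0.7,55],
    [0,0,0,0.5,0.4,-0.7,55],
    [0,0,0,0.75,0.6,-0.7,55],
    [0,0,0,0.75,0.6,-0.7,55],
  ],
)

```text
t: 29.42
ee_pos: [571.6, -139.0, 169.6]
orientation: [2.196, 2.244, -0.003]
ft_force: [-0.0, 0.1, -2.4]
width: 63.6
grasp_force: 30.0
```

Request:
servo_tool(
  rows=[
    [0,0,0,0.2,0.12,0,55],
    [0,0,0,0.4,0.25,0,55],
    [0,0,0,0.6,0.37,0,55],
    [0,0,0,0.8,0.5,0,55],
    [0,0,0,1,0.6,0,55],
    [0,0,0,1,0.6,0,55],
    [0,0,0,1,0.6,0,55],
  ],
)

```text
t: 30.3
ee_pos: [685.3, 58.7, 168.4]
orientation: [2.202, 2.24, -0.007]
ft_force: [-0.0, -0.6, -1.9]
width: 63.5
grasp_force: 30.0
```

Run:
```python
from h import *
o=st(); print(tool((686,59,106)))
im,d,c=grab('wrist','w13.png'); print(proj(c,(634.5,101.5,105)))
cv2.imwrite('pics/w13c.png',cv2.resize(im[0:380,120:560,::-1],None,fx=1.5,fy=1.5))
im,d,c=grab('top','t13.png');caps(c,im,d)
```

```text
t 30.3 tcp [685.3  58.7 168.4] rv [ 2.202  2.24  -0.007] F [-0.  -0.6 -1.9] w 63.5 g 30.0 q [ 0.07  0.55  1.5  -0.    1.1   0.05]
[0.003 0.005 0.312]
[266.58641828 155.32901498]
cap [454, 166, 18, 18, 261] [ 605.1 -411.1   78. ]
cap [418, 168, 18, 19, 265] [ 595.8 -298.9   78. ]
cap [449, 208, 19, 18, 266] [ 472.6 -396.7   78. ]
```

View pics/w13c.png

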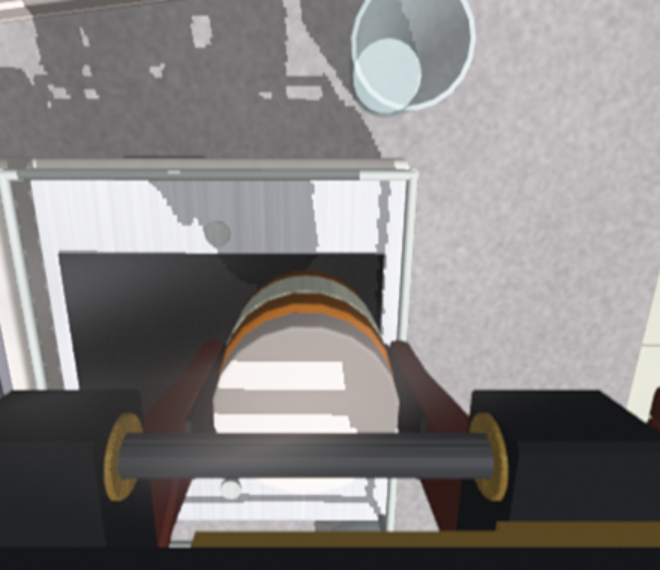

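Jar held upright, with the left stud at crop px (216,234) where predicted. Lowering it.

Request:
servo_tool(
  rows=[
    [0,0,0,0.003,0.003,0.15,55],
    [0,0,0,0.003,0.003,0.28,55],
    [0,0,0,0.003,0.003,0.31,55],
    [0,0,0,0.003,0.003,0.32,55],
    [0,0,0,0.003,0.003,0.325,55],
    [0,0,0,0.003,0.003,0.325,55],
  ],
)

```text
t: 31.15
ee_pos: [687.4, 60.3, 105.3]
orientation: [2.201, 2.238, -0.003]
ft_force: [-0.0, 0.6, -1.0]
width: 63.7
grasp_force: 30.0
```

Request:
servo_tool(
  rows=[
    [0,0,0,0,0,0.006,55],
    [0,0,0,0,0,0.008,55],
    [0,0,0,0,0,0.008,55],
  ],
)

```text
t: 31.52
ee_pos: [687.4, 60.5, 104.4]
orientation: [2.2, 2.239, -0.003]
ft_force: [-3.9, -0.7, 6.2]
width: 63.7
grasp_force: 30.0
```

Request:
servo_tool(
  rows=[
    [0,0,0,0,0,0,70],
    [0,0,0,0,0,0,82],
    [0,0,0,0,0,0,82],
    [0,0,0,0,0,-0.2,82],
    [0,0,0,0,0,-0.45,82],
    [0,0,0,0,0,-0.45,82],
  ],
)

```text
t: 32.28
ee_pos: [689.9, 60.9, 197.4]
orientation: [2.198, 2.235, 0.005]
ft_force: [-0.7, 1.6, -1.0]
width: 82.2
grasp_force: 0.0
```

Request:
servo_tool(
  rows=[
    [0,0,0,-0.3,-0.1,0,85],
    [0,0,0,-0.6,-0.15,0,85],
    [0,0,0,-0.9,-0.24,0,85],
    [0,0,0,-0.9,-0.24,0,85],
  ],
)

```text
t: 32.78
ee_pos: [640.1, -124.0, 192.0]
orientation: [2.208, 2.235, -0.007]
ft_force: [-0.6, 0.9, 0.2]
width: 84.9
grasp_force: 0.0
```

Request:
servo_tool(
  rows=[
    [0,0,0,-0.3,-0.1,0,85],
    [0,0,0,-0.6,-0.15,0,85],
    [0,0,0,-0.9,-0.24,0,87],
    [0,0,0,-0.9,-0.24,0,87],
    [0,0,0,-0.9,-0.24,0,87],
  ],
)

```text
t: 33.4
ee_pos: [597.1, -299.8, 193.0]
orientation: [2.203, 2.24, -0.004]
ft_force: [0.5, 0.6, 0.8]
width: 86.9
grasp_force: 0.0
```

Run:
```python
from h import *
o=st(); print(tool((595.6,-299.2,10))); print(Ro.from_rotvec(o['orientation']).as_matrix().round(3))
im,d,c=grab('wrist','w14.png');caps(c,im,d)
im,d,c=grab('top','t14.png');caps(c,im,d)
P=cloud(d,c);m=(abs(P[...,2]-171)<10)&(P[...,1]>-60)&(P[...,1]<120)&(P[...,0]>540)
print(len(P[m]),P[m].mean(0) if m.any() else '')
```

```text
t 33.4 tcp [ 597.1 -299.8  193. ] rv [ 2.203  2.24  -0.004] F [0.5 0.6 0.8] w 86.9 g 0.0 q [-0.48  0.49  1.53 -0.    1.12 -0.5 ]
[ 0.005 -0.006  0.915]
[[-0.017  1.    -0.002]
 [ 1.     0.017 -0.002]
 [-0.002 -0.002 -1.   ]]
cap [273, 171, 54, 54, 2285] [ 570.8 -308.6   78. ]
cap [192, 245, 29, 27, 328] [ 458.8 -380.2   78. ]
cap [304, 255, 50, 34, 1413] [ 604.8 -401.4   78. ]
cap [421, 176, 10, 17, 96] [ 576.6 -294.3   78. ]
317 [687.40441736  63.04192432 169.49497383]
```

One jar was knocked: it now shows at about (571,-309). I'll move over it and recheck.

Request:
servo_tool(
  rows=[
    [0,0,0,-0.042,-0.132,0,87],
    [0,0,0,-0.042,-0.132,0,87],
    [0,0,0,-0.042,-0.132,0,87],
    [0,0,0,-0.042,-0.132,0,87],
  ],
)

```text
t: 34.0
ee_pos: [571.7, -309.2, 194.1]
orientation: [2.2, 2.24, -0.004]
ft_force: [-0.0, 0.3, -0.2]
width: 87.0
grasp_force: 0.0
```

Run:
```python
from h import *
o=st()
im,d,c=grab('wrist','w15.png');caps(c,im,d);P=cloud(d,c)
m=(abs(P[...,2]-78)<6)&(im.min(-1)>120)&(np.indices(d.shape)[0]<235);q=P[m][:,:2];q=q[np.linalg.norm(q-[571,-309],axis=1)<55]
print(cv2.minEnclosingCircle(q.astype(np.float32)), q.min(0),q.max(0))
print(tool((570.8,-308.6,10)))
```

```text
t 34.0 tcp [ 571.7 -309.2  194.1] rv [ 2.2    2.24  -0.004] F [-0.   0.3 -0.2] w 87.0 g 0.0 q [-0.51  0.46  1.58 -0.    1.1  -0.53]
cap [296, 162, 54, 55, 2307] [ 570.6 -308.7   78. ]
cap [241, 239, 24, 46, 476] [ 493.1 -399.8   78. ]
cap [325, 247, 50, 42, 1745] [ 604.3 -405.9   78. ]
((570.5945434570312, -309.915283203125), 29.893844604492188) [ 541.5705139  -339.33253364] [ 599.90707423 -280.37464553]
[ 0.007 -0.003  0.92 ]
```

Request:
servo_tool(
  rows=[
    [0,0,0,0,-0.005,0.25,87],
    [0,0,0,0,-0.005,0.5,87],
    [0,0,0,0,-0.005,0.75,87],
    [0,0,0,0,-0.005,0.91,87],
    [0,0,0,0,-0.005,0.91,87],
    [0,0,0,0,-0.005,0.91,55],
    [0,0,0,0,-0.005,0.91,55],
    [0,0,0,0,-0.005,0.91,55],
    [0,0,0,0,-0.005,0.91,55],
  ],
)

```text
t: 35.17
ee_pos: [570.7, -311.0, 13.7]
orientation: [2.2, 2.237, -0.003]
ft_force: [-1.0, 0.2, 8.0]
width: 63.6
grasp_force: 30.0
```

Request:
servo_tool(
  rows=[
    [0,0,0,0,0,-0.1,55],
    [0,0,0,0,0,-0.3,55],
    [0,0,0,0,0,-0.5,55],
    [0,0,0,0.1,0.05,-0.7,55],
    [0,0,0,0.3,0.15,-0.8,55],
    [0,0,0,0.5,0.25,-0.8,55],
    [0,0,0,0.7,0.3,-0.8,55],
    [0,0,0,0.7,0.3,-0.8,55],
  ],
)

```text
t: 36.17
ee_pos: [627.7, -166.2, 172.5]
orientation: [2.198, 2.243, -0.004]
ft_force: [-0.8, -0.3, -3.7]
width: 63.8
grasp_force: 30.0
```

Request:
servo_tool(
  rows=[
    [0,0,0,0.2,0.1,0,55],
    [0,0,0,0.4,0.2,0,55],
    [0,0,0,0.6,0.3,0,55],
    [0,0,0,0.68,0.3,0,55],
    [0,0,0,0.68,0.3,0,55],
    [0,0,0,0.68,0.3,0,55],
  ],
)

```text
t: 36.92
ee_pos: [684.5, -33.4, 171.2]
orientation: [2.202, 2.238, -0.005]
ft_force: [0.5, 0.1, -3.2]
width: 63.9
grasp_force: 30.0
```

Run:
```python
from h import *
o=st(); print(tool((687,-31,104.5)))
im,d,c=grab('top','t16.png');caps(c,im,d)
```

```text
t 36.92 tcp [684.5 -33.4 171.2] rv [ 2.202  2.238 -0.005] F [ 0.5  0.1 -3.2] w 63.9 g 30.0 q [-0.06  0.54  1.5  -0.    1.1  -0.08]
[0.013 0.013 0.333]
cap [454, 166, 18, 18, 261] [ 605.  -411.3   78. ]
cap [449, 208, 19, 18, 269] [ 472.7 -396.6   78. ]
```

Request:
servo_tool(
  rows=[
    [0,0,0,0.01,0.01,0.15,55],
    [0,0,0,0.01,0.01,0.28,55],
    [0,0,0,0.01,0.01,0.315,55],
    [0,0,0,0.01,0.01,0.325,55],
    [0,0,0,0.01,0.01,0.331,55],
    [0,0,0,0.01,0.01,0.331,55],
    [0,0,0,0.01,0.01,0.331,55],
  ],
)

```text
t: 37.85
ee_pos: [687.6, -30.2, 105.7]
orientation: [2.2, 2.238, -0.003]
ft_force: [0.1, -0.6, -0.4]
width: 63.6
grasp_force: 30.0
```

Request:
servo_tool(
  rows=[
    [0,0,0,0,0,0,70],
    [0,0,0,0,0,0,82],
    [0,0,0,0,0,0,82],
    [0,0,0,0,0,-0.2,82],
    [0,0,0,0,0,-0.45,82],
    [0,0,0,0,0,-0.45,82],
  ],
)

```text
t: 38.6
ee_pos: [690.0, -29.9, 199.7]
orientation: [2.197, 2.235, 0.004]
ft_force: [0.3, -0.4, 0.2]
width: 81.9
grasp_force: 0.0
```

Request:
servo_tool(
  rows=[
    [0,0,0,-0.3,-0.2,0,85],
    [0,0,0,-0.6,-0.4,0,85],
    [0,0,0,-0.9,-0.55,0,85],
    [0,0,0,-0.9,-0.55,0,85],
    [0,0,0,-0.9,-0.55,0,85],
  ],
)

```text
t: 39.22
ee_pos: [578.8, -213.0, 194.5]
orientation: [2.206, 2.237, -0.006]
ft_force: [-0.3, -0.4, -0.3]
width: 85.1
grasp_force: 0.0
```

Request:
servo_tool(
  rows=[
    [0,0,0,-0.3,-0.2,0,85],
    [0,0,0,-0.6,-0.4,0,85],
    [0,0,0,-0.9,-0.55,0,87],
    [0,0,0,-0.9,-0.55,0,87],
    [0,0,0,-0.9,-0.55,0,87],
    [0,0,0,-0.9,-0.55,0,87],
  ],
)

```text
t: 39.98
ee_pos: [473.9, -392.1, 195.6]
orientation: [2.201, 2.241, -0.004]
ft_force: [1.0, -0.1, -0.2]
width: 87.1
grasp_force: 0.0
```

Run:
```python
from h import *
o=st(); print(tool((472.7,-397.5,12)))
im,d,c=grab('wrist','w17.png');caps(c,im,d)
im,d,c=grab('top','t17.png');caps(c,im,d)
P=cloud(d,c)
for a,b in((0,125),(-100,0)):
    m=(abs(P[...,2]-171)<10)&(P[...,1]>a)&(P[...,1]<b)&(P[...,0]>540)
    if m.any(): print(m.sum(),P[m].mean(0))
```

```text
t 39.98 tcp [ 473.9 -392.1  195.6] rv [ 2.201  2.241 -0.004] F [ 1.  -0.1 -0.2] w 87.1 g 0.0 q [-0.71  0.41  1.66 -0.    1.07 -0.73]
[-0.025 -0.005  0.918]
cap [296, 167, 54, 53, 2257] [ 472.7 -396.1   78. ]
cap [413, 182, 55, 52, 2178] [ 604.7 -411.    78. ]
cap [454, 166, 18, 19, 263] [ 604.7 -411.1   78. ]
cap [449, 208, 19, 18, 270] [ 472.7 -396.5   78. ]
321 [687.00273239  62.8194744  169.94903956]
317 [687.35680628 -27.91230318 169.70152445]
```

Request:
servo_tool(
  rows=[
    [0,0,0,-0.022,-0.005,0.25,87],
    [0,0,0,-0.022,-0.005,0.5,87],
    [0,0,0,-0.022,-0.005,0.75,87],
    [0,0,0,-0.022,-0.005,0.915,87],
    [0,0,0,-0.022,-0.005,0.915,87],
    [0,0,0,-0.022,-0.005,0.915,55],
    [0,0,0,-0.022,-0.005,0.915,55],
    [0,0,0,-0.022,-0.005,0.915,55],
    [0,0,0,-0.022,-0.005,0.915,55],
  ],
)

```text
t: 41.2
ee_pos: [473.0, -399.1, 14.8]
orientation: [2.2, 2.237, -0.004]
ft_force: [0.3, 2.0, 8.2]
width: 63.6
grasp_force: 30.0
```

Request:
servo_tool(
  rows=[
    [0,0,0,0,0,-0.1,55],
    [0,0,0,0,0,-0.3,55],
    [0,0,0,0,0,-0.5,55],
    [0,0,0,0.1,0.05,-0.7,55],
    [0,0,0,0.3,0.1,-0.8,55],
    [0,0,0,0.5,0.15,-0.8,55],
    [0,0,0,0.7,0.2,-0.8,55],
    [0,0,0,0.7,0.2,-0.8,55],
  ],
)

```text
t: 42.2
ee_pos: [510.0, -254.9, 173.8]
orientation: [2.198, 2.242, -0.004]
ft_force: [0.0, -1.0, -2.5]
width: 63.6
grasp_force: 30.0
```

Request:
servo_tool(
  rows=[
    [0,0,0,0.2,0.05,0,55],
    [0,0,0,0.4,0.1,0,55],
    [0,0,0,0.6,0.15,0,55],
    [0,0,0,0.8,0.2,0,55],
    [0,0,0,0.8,0.2,0,55],
  ],
)

```text
t: 42.82
ee_pos: [547.6, -95.3, 172.8]
orientation: [2.198, 2.242, -0.004]
ft_force: [0.6, -0.3, -2.6]
width: 63.4
grasp_force: 30.0
```

Request:
servo_tool(
  rows=[
    [0,0,0,0.2,0.05,0,55],
    [0,0,0,0.4,0.1,0,55],
    [0,0,0,0.6,0.15,0,55],
    [0,0,0,0.77,0.19,0,55],
    [0,0,0,0.77,0.19,0,55],
    [0,0,0,0.77,0.19,0,55],
  ],
)

```text
t: 43.58
ee_pos: [582.4, 56.6, 171.7]
orientation: [2.202, 2.238, -0.006]
ft_force: [0.0, -0.6, -2.3]
width: 63.2
grasp_force: 30.0
```

Run:
```python
from h import *
o=st(); print(tool((582,60,104.5)))
im,d,c=grab('top','t18.png');caps(c,im,d)
```

```text
t 43.58 tcp [582.4  56.6 171.7] rv [ 2.202  2.238 -0.006] F [ 0.  -0.6 -2.3] w 63.2 g 30.0 q [ 0.08  0.4   1.74 -0.    1.01  0.06]
[ 0.018 -0.001  0.336]
cap [454, 166, 18, 19, 263] [ 604.9 -411.2   78. ]
```

Request:
servo_tool(
  rows=[
    [0,0,0,0.015,0,0.15,55],
    [0,0,0,0.015,0,0.28,55],
    [0,0,0,0.015,0,0.315,55],
    [0,0,0,0.015,0,0.325,55],
    [0,0,0,0.015,0,0.33,55],
    [0,0,0,0.015,0,0.33,55],
    [0,0,0,0.015,0,0.33,55],
  ],
)

```text
t: 44.5
ee_pos: [583.0, 60.4, 106.8]
orientation: [2.2, 2.238, -0.004]
ft_force: [-3.2, -4.0, 6.6]
width: 63.7
grasp_force: 30.0
```

Request:
servo_tool(
  rows=[
    [0,0,0,0,0,0,70],
    [0,0,0,0,0,0,82],
    [0,0,0,0,0,0,82],
    [0,0,0,0,0,-0.2,82],
    [0,0,0,0,0,-0.45,82],
    [0,0,0,0,0,-0.45,82],
  ],
)

```text
t: 45.25
ee_pos: [585.3, 61.4, 199.6]
orientation: [2.198, 2.236, 0.005]
ft_force: [-0.0, -0.3, 0.2]
width: 82.3
grasp_force: 0.0
```

Request:
servo_tool(
  rows=[
    [0,0,0,-0.3,0.02,0,85],
    [0,0,0,-0.6,0.02,0,85],
    [0,0,0,-0.8,0.02,0,85],
    [0,0,0,-0.8,0.02,0,85],
  ],
)

```text
t: 45.75
ee_pos: [588.6, -101.2, 194.9]
orientation: [2.206, 2.236, -0.006]
ft_force: [-0.2, 1.3, -0.2]
width: 85.1
grasp_force: 0.0
```

Request:
servo_tool(
  rows=[
    [0,0,0,-0.3,0.02,0,85],
    [0,0,0,-0.6,0.02,0,85],
    [0,0,0,-0.8,0.02,0,85],
    [0,0,0,-0.8,0.02,0,85],
  ],
)

```text
t: 46.25
ee_pos: [595.7, -260.0, 195.5]
orientation: [2.205, 2.237, -0.005]
ft_force: [-0.2, 0.2, -0.4]
width: 84.8
grasp_force: 0.0
```

Request:
servo_tool(
  rows=[
    [0,0,0,-0.3,0.03,0,87],
    [0,0,0,-0.6,0.03,0,87],
    [0,0,0,-0.76,0.03,0,87],
    [0,0,0,-0.76,0.03,0,87],
    [0,0,0,-0.76,0.03,0,87],
    [0,0,0,-0.76,0.03,0,87],
  ],
)

```text
t: 47.0
ee_pos: [605.0, -408.5, 196.9]
orientation: [2.2, 2.242, -0.004]
ft_force: [0.6, -0.2, 0.5]
width: 87.0
grasp_force: 0.0
```

Run:
```python
from h import *
o=st(); print(tool((604.9,-411.5,12)))
im,d,c=grab('wrist','w19.png');caps(c,im,d)
im,d,c=grab('top','t19.png');caps(c,im,d)
```

```text
t 47.0 tcp [ 605.  -408.5  196.9] rv [ 2.2    2.242 -0.004] F [ 0.6 -0.2  0.5] w 87.0 g 0.0 q [-0.61  0.58  1.37 -0.    1.19 -0.63]
[-0.013  0.001  0.925]
cap [297, 165, 54, 53, 2254] [ 605.  -410.6   78. ]
cap [454, 166, 18, 19, 263] [ 604.9 -411.3   78. ]
```

Request:
servo_tool(
  rows=[
    [0,0,0,-0.012,0,0.25,87],
    [0,0,0,-0.012,0,0.5,87],
    [0,0,0,-0.012,0,0.75,87],
    [0,0,0,-0.012,0,0.92,87],
    [0,0,0,-0.012,0,0.92,87],
    [0,0,0,-0.012,0,0.92,55],
    [0,0,0,-0.012,0,0.92,55],
    [0,0,0,-0.012,0,0.92,55],
    [0,0,0,-0.012,0,0.92,55],
  ],
)

```text
t: 48.22
ee_pos: [605.4, -414.3, 15.2]
orientation: [2.199, 2.237, -0.004]
ft_force: [-1.1, 0.9, 7.2]
width: 63.4
grasp_force: 30.0
```

Request:
servo_tool(
  rows=[
    [0,0,0,0,0,-0.1,55],
    [0,0,0,0,0,-0.3,55],
    [0,0,0,0,0,-0.5,55],
    [0,0,0,0.1,0,-0.7,55],
    [0,0,0,0.3,-0.02,-0.8,55],
    [0,0,0,0.5,-0.03,-0.8,55],
    [0,0,0,0.7,-0.03,-0.8,55],
    [0,0,0,0.7,-0.03,-0.8,55],
  ],
)

```text
t: 49.22
ee_pos: [595.9, -270.6, 173.8]
orientation: [2.198, 2.242, -0.004]
ft_force: [-0.0, -0.4, -3.2]
width: 62.9
grasp_force: 30.0
```

Request:
servo_tool(
  rows=[
    [0,0,0,0.2,-0.02,0,55],
    [0,0,0,0.4,-0.02,0,55],
    [0,0,0,0.6,-0.02,0,55],
    [0,0,0,0.6,-0.02,0,55],
    [0,0,0,0.6,-0.02,0,55],
  ],
)

```text
t: 49.85
ee_pos: [590.5, -154.2, 172.9]
orientation: [2.201, 2.238, -0.004]
ft_force: [0.3, -1.3, -2.7]
width: 63.2
grasp_force: 30.0
```

Request:
servo_tool(
  rows=[
    [0,0,0,0.2,-0.02,0,55],
    [0,0,0,0.4,-0.02,0,55],
    [0,0,0,0.6,-0.02,0,55],
    [0,0,0,0.6,-0.02,0,55],
    [0,0,0,0.6,-0.02,0,55],
  ],
)

```text
t: 50.48
ee_pos: [584.5, -34.7, 172.1]
orientation: [2.202, 2.238, -0.005]
ft_force: [-0.4, 0.1, -2.6]
width: 63.6
grasp_force: 30.0
```

Run:
```python
from h import *
o=st(); print(tool((583,-31,106)))
```

```text
t 50.48 tcp [584.5 -34.7 172.1] rv [ 2.202  2.238 -0.005] F [-0.4  0.1 -2.6] w 63.6 g 30.0 q [-0.08  0.4   1.74 -0.    1.   -0.09]
[ 0.02  -0.007  0.33 ]
```

Request:
servo_tool(
  rows=[
    [0,0,0,0.015,-0.005,0.15,55],
    [0,0,0,0.015,-0.005,0.28,55],
    [0,0,0,0.015,-0.005,0.31,55],
    [0,0,0,0.015,-0.005,0.32,55],
    [0,0,0,0.015,-0.005,0.328,55],
    [0,0,0,0.015,-0.005,0.328,55],
    [0,0,0,0.015,-0.005,0.328,55],
  ],
)

```text
t: 51.35
ee_pos: [583.7, -30.8, 107.1]
orientation: [2.2, 2.238, -0.003]
ft_force: [0.2, -1.9, 1.1]
width: 63.5
grasp_force: 30.0
```

Request:
servo_tool(
  rows=[
    [0,0,0,0,0,0,70],
    [0,0,0,0,0,0,82],
    [0,0,0,0,0,0,82],
    [0,0,0,0,0,-0.2,82],
    [0,0,0,0,0,-0.45,82],
    [0,0,0,0,0,-0.6,82],
    [0,0,0,-0.15,-0.25,-0.6,60],
    [0,0,0,-0.35,-0.5,-0.6,40],
    [0,0,0,-0.35,-0.5,-0.6,40],
    [0,0,0,-0.35,-0.5,-0.6,40],
  ],
)

```text
t: 52.6
ee_pos: [484.8, -102.1, 227.0]
orientation: [2.202, 2.238, -0.003]
ft_force: [0.0, -0.6, 0.4]
width: 45.4
grasp_force: 0.0
```

Run:
```python
from h import *
o=st()
im,d,c=grab('wrist','w20.png'); P=cloud(d,c);x,y,z=P[...,0],P[...,1],P[...,2];v,u=np.indices(d.shape)
dark=(im.max(-1)<70)&(v<250)&(abs(x-478)<60)&(y<120)&(y>-100)
def rect(m,n):
    q=P[m]; 
    if len(q)<5: print(n,'none');return
    r=cv2.minAreaRect(q[:,:2].astype(np.float32)); print(n,len(q),np.round(r[0],1),np.round(r[1],1),round(r[2],1),q.min(0).round(1),q.max(0).round(1))
rect(dark&(z>160)&(z<172),'hood top'); rect(dark&(z>140)&(z<158),'tab?')
rect(dark&(z>140)&(z<158)&(y<-30),'tab<')
im2,d2,c2=grab('top','t20.png')
P=cloud(d2,c2);z=P[...,2];hsv=cv2.cvtColor(im2,cv2.COLOR_RGB2HSV)
m=((abs(z-170)<8)&(hsv[...,2]>130)&(P[...,0]>530)).astype(np.uint8)
n,l,s,ce=cv2.connectedComponentsWithStats(m)
for i in range(1,n):
    if s[i,4]>40: print('jar',s[i].tolist(),ray(c2,*ce[i],171).round(1))
cv2.imwrite('pics/c20.png',np.hstack([cv2.resize(im[0:300,140:520,::-1],(500,395)),cv2.resize(im2[100:250,270:390,::-1],(300,395))]))
```

```text
t 52.6 tcp [ 484.8 -102.1  227. ] rv [ 2.202  2.238 -0.003] F [ 0.  -0.6  0.4] w 45.4 g 0.0 q [-0.23  0.2   1.88 -0.    1.06 -0.24]
hood top 5263 [475.7  11.6] [46. 94.] 0.6 [452.4 -35.4 160. ] [498.8  58.8 172. ]
tab? 222 [479.3  -9.3] [39.4 35.2] 32.0 [453.3 -34.7 140.1] [499.   -3.7 158. ]
tab< none
jar [302, 132, 20, 20, 303] [686.7  62.6 171. ]
jar [333, 132, 20, 20, 300] [687.1 -28.7 171. ]
jar [302, 167, 20, 20, 305] [582.2  62.5 171. ]
jar [332, 167, 20, 20, 303] [583.1 -27.8 171. ]
```

View pics/c20.png

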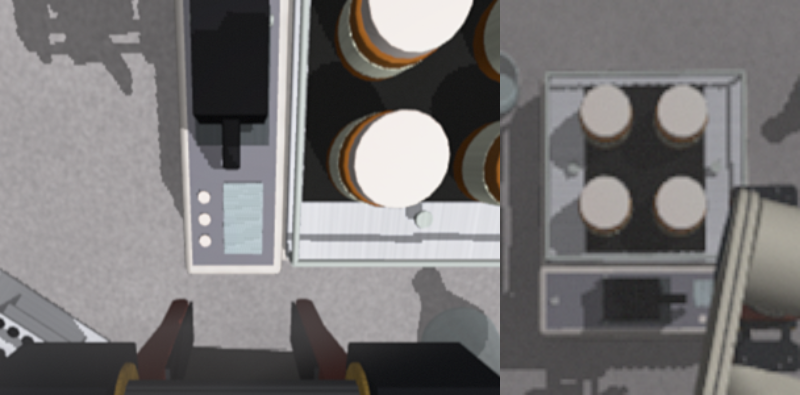

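All four jars stand upright on the platform as planned, and the tab shows at crop (232,145), which is wrist px (316,110). I'll measure its depth.

Run:
```python
from h import *
im,d,c=ld('w20.png'); P=cloud(d,c)
for v in range(60,140,5): print(v,P[v,316].round(1),im[v,316], np.where(im[v,280:360].max(-1)<75)[0][[0,-1]]+280)
dark=(im.max(-1)<75);
a=np.where(dark[110,280:360])[0]+280; print(P[110,a[0]+1],P[110,a[-1]-1],P[110,a].mean(0))
```

```text
60 [477.   16.7 168.9] [26 27 28] [285 343]
65 [477.1  12.8 170.4] [27 26 28] [286 343]
70 [477.1   9.2 170.5] [26 25 27] [286 343]
75 [477.2   5.5 170.7] [25 25 25] [286 343]
80 [477.2   1.8 171.4] [24 25 27] [286 343]
85 [477.2  -2.  172. ] [26 26 29] [286 343]
90 [476.9  -4.2 156.2] [16 17 18] [288 342]
95 [477.   -8.4 158.7] [27 27 28] [289 331]
100 [477.  -12.4 158.6] [25 24 27] [289 322]
105 [477.1 -16.5 159.7] [25 25 27] [289 322]
110 [477.2 -20.6 161.1] [23 24 25] [293 322]
115 [477.1 -24.6 158.3] [37 36 39] [308 321]
120 [477.2 -28.7 160.8] [28 27 29] [309 321]
125 [477.2 -32.9 159.2] [24 24 27] [309 321]Traceback (most recent call last):
  File "<stdin>", line 3, in <module>
IndexError: index 0 is out of bounds for axis 0 with size 0
```

Request:
servo_tool(
  rows=[
    [0,0,0,0.2,-0.02,0,40],
    [0,0,0,0.38,-0.037,0,40],
    [0,0,0,0.38,-0.037,0,40],
    [0,0,0,0.38,-0.037,0.2,40],
    [0,0,0,0.38,-0.037,0.4,40],
    [0,0,0,0.38,-0.037,0.52,40],
    [0,0,0,0.38,-0.037,0.565,40],
    [0,0,0,0.38,-0.037,0.565,40],
  ],
)

```text
t: 53.7
ee_pos: [475.8, -26.6, 113.2]
orientation: [2.201, 2.24, -0.005]
ft_force: [0.2, -1.0, 0.8]
width: 40.0
grasp_force: 0.0
```

Request:
servo_tool(
  rows=[
    [0,0,0,0,0,0,20],
    [0,0,0,0,0,0,5],
    [0,0,0,0,0,0,5],
    [0,0,0,0,0,0,5],
  ],
)

```text
t: 54.2
ee_pos: [476.5, -26.5, 113.9]
orientation: [2.2, 2.238, -0.002]
ft_force: [1.8, -0.6, -0.0]
width: 11.5
grasp_force: 30.0
```

Gripped the tab, width 11.5. Now the opening arc.

Request:
servo_tool(
  rows=[
    [0,0,0,0.019,0,-0.057,5],
    [0,0,0,0.045,0,-0.11,5],
    [0,0,0,0.078,0,-0.161,5],
    [0,0,0,0.117,0,-0.206,5],
    [0,0,0,0.162,0,-0.246,5],
    [0,0,0,0.211,0,-0.279,5],
    [0,0,0,0.265,0,-0.306,5],
    [0,0,0,0.321,0,-0.325,5],
    [0,0,0,0.38,0,-0.338,5],
  ],
)

```text
t: 55.32
ee_pos: [475.1, 49.6, 180.9]
orientation: [2.199, 2.238, -0.004]
ft_force: [6.9, -1.4, -9.0]
width: 11.7
grasp_force: 30.0
```

Request:
servo_tool(
  rows=[
    [0,0,0,0.06,0,-0.004,5],
    [0,0,0,0.119,0,0,5],
    [0,0,0,0.178,0,0.011,5],
    [0,0,0,0.216,0,0.022,5],
    [0,0,0,0.216,0,0.022,5],
  ],
)

```text
t: 55.95
ee_pos: [474.5, 94.0, 176.7]
orientation: [2.2, 2.239, -0.001]
ft_force: [4.2, -0.6, 5.5]
width: 11.6
grasp_force: 30.0
```

Request:
servo_tool(
  rows=[
    [0,0,0,0,0,0,20],
    [0,0,0,0,0,0,40],
    [0,0,0,0,0,0,40],
    [0,0,0,0,0,-0.2,40],
    [0,0,0,0,0,-0.4,40],
    [0,0,0,-0.3,0.01,-0.4,0],
    [0,0,0,-0.6,0.01,-0.4,0],
    [0,0,0,-0.6,0.01,-0.4,0],
    [0,0,0,-0.6,0.01,-0.4,0],
  ],
)

```text
t: 57.08
ee_pos: [477.3, -26.6, 256.3]
orientation: [2.204, 2.238, -0.005]
ft_force: [0.7, -0.7, -0.3]
width: 3.2
grasp_force: 0.0
```

Run:
```python
from h import *
o=st()
im,d,c=grab('wrist','w21.png'); P=cloud(d,c);x,y,z=P[...,0],P[...,1],P[...,2];v,u=np.indices(d.shape)
def rect(m,n):
    q=P[m&(v<250)]; 
    if len(q)<5: print(n,'none');return
    print(n,len(q),q.min(0).round(1),np.median(q,0).round(1),q.max(0).round(1))
box=(abs(x-476)<30)
rect(box&(z>145)&(z<166)&(y>-10)&(y<50),'lever top'); rect(box&(z>135)&(z<145)&(y>-10)&(y<50),'lever mid')
rect(box&(z>180)&(z<230)&(y>40)&(y<130),'guard up'); rect(box&(z>130)&(y>50)&(y<130),'guard')
print(tool((476,-10,120)))
```

```text
t 57.08 tcp [477.3 -26.6 256.3] rv [ 2.204  2.238 -0.005] F [ 0.7 -0.7 -0.3] w 3.2 g 0.0 q [-0.08  0.13  1.89 -0.    1.12 -0.09]
lever top 108 [471.7  11.  145.1] [475.9  18.  156.6] [480.   23.3 161. ]
lever mid 40 [471.5  21.1 135.4] [475.8  25.  140. ] [480.   27.7 144.9]
guard up 3115 [451.5  60.7 182. ] [475.   82.9 192.9] [498.1 103.5 226.4]
guard 3408 [448.   56.7 130. ] [475.   81.  192.8] [502.4 103.5 226.4]
[ 0.082 -0.004  0.681]
```

Request:
servo_tool(
  rows=[
    [0,0,0,0.06,-0.004,0.2,0],
    [0,0,0,0.06,-0.004,0.45,0],
    [0,0,0,0.06,-0.004,0.65,0],
    [0,0,0,0.06,-0.004,0.68,0],
    [0,0,0,0.06,-0.004,0.68,0],
  ],
)

```text
t: 57.75
ee_pos: [476.9, -14.4, 121.0]
orientation: [2.2, 2.241, -0.005]
ft_force: [0.1, 0.6, 0.0]
width: 0.5
grasp_force: 0.0
```

Request:
servo_tool(
  rows=[
    [0,0,0,0.05,0,0,0],
    [0,0,0,0.09,0,0,0],
    [0,0,0,0.12,0,0,0],
    [0,0,0,0.15,0,0,0],
    [0,0,0,0.17,0,0,0],
    [0,0,0,0.18,0,0,0],
    [0,0,0,0.18,0,0,0],
  ],
)

```text
t: 58.62
ee_pos: [476.1, 19.5, 120.5]
orientation: [2.199, 2.239, -0.007]
ft_force: [0.1, -11.5, 3.4]
width: 0.7
grasp_force: 5.2
```

Request:
servo_tool(
  rows=[
    [0,0,0,0.012,0,0,0],
    [0,0,0,0.012,0,0,0],
    [0,0,0,-0.1,0,0,0],
    [0,0,0,-0.2,0,0,0],
    [0,0,0,-0.23,0,-0.3,0],
    [0,0,0,-0.23,0,-0.6,20],
    [0,0,0,-0.23,0,-0.68,40],
    [0,0,0,-0.23,0,-0.68,40],
  ],
)

```text
t: 59.62
ee_pos: [477.2, -24.6, 257.0]
orientation: [2.201, 2.238, -0.002]
ft_force: [0.0, -0.4, -0.0]
width: 27.2
grasp_force: 0.0
```

Run:
```python
from h import *
o=st()
im,d,c=grab('wrist','w22.png'); P=cloud(d,c);x,y,z=P[...,0],P[...,1],P[...,2];v,u=np.indices(d.shape)
def rect(m,n):
    q=P[m&(v<250)]; 
    if len(q)<5: print(n,'none');return
    print(n,len(q),q.min(0).round(1),np.median(q,0).round(1),q.max(0).round(1))
box=(abs(x-476)<20)
rect(box&(z>152)&(z<166)&(y>-10)&(y<52),'lever top'); rect(box&(z>135)&(z<145)&(y>-10)&(y<52),'lever mid')
rect(box&(z>180)&(z<235)&(y>40)&(y<130),'guard up');rect((abs(x-476)<7)&(z>208)&(z<235)&(y>40)&(y<130),'tab')
print(tool((476,91.5,177)))
```

```text
t 59.62 tcp [477.2 -24.6 257. ] rv [ 2.201e+00  2.238e+00 -2.000e-03] F [ 0.  -0.4 -0. ] w 27.2 g 0.0 q [-0.07  0.13  1.89 -0.    1.12 -0.09]
lever top 80 [471.8  30.6 152.7] [475.7  35.7 157.9] [479.8  40.4 160.5]
lever mid 34 [471.7  23.3 135.6] [475.9  25.8 139.8] [480.1  30.2 144.9]
guard up 2698 [456.   61.4 186.2] [475.9  82.9 193. ] [496.  103.5 227.3]
tab 265 [469.   83.3 208.4] [474.9  86.4 223.7] [480.6  92.1 227.3]
[0.581 0.01  0.391]
```

The lever moved well over (tip about y 15 → 38–40), but its full travel isn't certain. I'll push once more, a little higher and further.

Request:
servo_tool(
  rows=[
    [0,0,0,0.08,0,0.3,0],
    [0,0,0,0.08,0,0.55,0],
    [0,0,0,0.08,0,0.65,0],
    [0,0,0,0.1,0,0.65,0],
    [0,0,0,0.18,0,0.65,0],
    [0,0,0,0.22,0,0.65,0],
    [0,0,0,0.24,0,0.65,0],
    [0,0,0,0.25,0,0.65,0],
    [0,0,0,0.25,0,0.65,0],
  ],
)

```text
t: 60.8
ee_pos: [476.3, 22.7, 127.1]
orientation: [2.196, 2.239, -0.008]
ft_force: [1.0, -16.4, 0.1]
width: 0.5
grasp_force: 6.8
```

Request:
servo_tool(
  rows=[
    [0,0,0,0.01,0,0,0],
    [0,0,0,0.01,0,0,0],
  ],
)

```text
t: 61.05
ee_pos: [476.3, 23.2, 127.1]
orientation: [2.194, 2.238, -0.011]
ft_force: [0.7, -25.2, -1.5]
width: 0.8
grasp_force: 10.4
```

Hard stop: 25 N with only 0.5 mm of travel, so the switch is fully on. Now re-grip the tab and shut the guard.

Request:
servo_tool(
  rows=[
    [0,0,0,-0.1,0,0,0],
    [0,0,0,-0.2,0,0,0],
    [0,0,0,-0.2,0,-0.3,0],
    [0,0,0,-0.2,0,-0.6,20],
    [0,0,0,-0.2,0,-0.68,40],
    [0,0,0,-0.2,0,-0.68,40],
    [0,0,0,0,0,-0.68,40],
    [0,0,0,0.31,0.005,-0.68,40],
    [0,0,0,0.31,0.005,-0.68,40],
    [0,0,0,0.31,0.005,-0.68,40],
  ],
)

```text
t: 62.3
ee_pos: [474.7, 89.2, 260.5]
orientation: [-2.201, -2.242, 0.009]
ft_force: [-0.3, 0.2, 0.5]
width: 40.1
grasp_force: 0.0
```

Run:
```python
from h import *
o=st(); print(tool((475.5,88,177)))
```

```text
t 62.3 tcp [474.7  89.2 260.5] rv [-2.201 -2.242  0.009] F [-0.3  0.2  0.5] w 40.1 g 0.0 q [ 0.16  0.14  1.87 -0.    1.14  0.15]
[-0.004  0.005  0.417]
```

Request:
servo_tool(
  rows=[
    [0,0,0,0,0.005,0.2,40],
    [0,0,0,0,0.005,0.36,40],
    [0,0,0,0,0.005,0.415,40],
    [0,0,0,0,0.005,0.415,40],
    [0,0,0,0,0.005,0.415,20],
    [0,0,0,0,0.005,0.415,5],
    [0,0,0,0,0.005,0.415,5],
    [0,0,0,0,0.005,0.415,5],
  ],
)

```text
t: 63.3
ee_pos: [474.9, 89.3, 179.6]
orientation: [-2.202, -2.239, 0.008]
ft_force: [-7.7, 1.9, 7.5]
width: 11.9
grasp_force: 30.0
```

Request:
servo_tool(
  rows=[
    [0,0,0,-0.045,0,-0.01,5],
    [0,0,0,-0.089,0,-0.016,5],
    [0,0,0,-0.168,0,-0.016,5],
    [0,0,0,-0.245,0,-0.002,5],
    [0,0,0,-0.318,0,0.025,5],
    [0,0,0,-0.386,0,0.065,5],
    [0,0,0,-0.386,0,0.065,5],
  ],
)

```text
t: 64.18
ee_pos: [476.1, 10.4, 166.8]
orientation: [-2.203, -2.24, 0.01]
ft_force: [-8.3, -5.4, 10.0]
width: 11.4
grasp_force: 30.0
```

Request:
servo_tool(
  rows=[
    [0,0,0,-0.06,0,0.05,5],
    [0,0,0,-0.11,0,0.11,5],
    [0,0,0,-0.149,0,0.178,5],
    [0,0,0,-0.176,0,0.252,5],
    [0,0,0,-0.178,0,0.265,5],
    [0,0,0,-0.178,0,0.265,5],
  ],
)

```text
t: 64.92
ee_pos: [476.6, -25.5, 113.4]
orientation: [2.201, 2.241, -0.012]
ft_force: [-7.7, -10.4, 5.8]
width: 11.4
grasp_force: 30.0
```

Request:
servo_tool(
  rows=[
    [0,0,0,0,0,0.01,5],
    [0,0,0,0,0,0.01,5],
    [0,0,0,0,0,0.01,25],
    [0,0,0,0,0,0,40],
    [0,0,0,0,0,-0.2,40],
    [0,0,0,0,0,-0.5,40],
    [0,0,0,-0.2,0.02,-0.6,40],
    [0,0,0,-0.4,0.04,-0.6,40],
    [0,0,0,-0.4,0.04,-0.6,40],
    [0,0,0,-0.4,0.04,-0.6,40],
  ],
)

```text
t: 66.18
ee_pos: [487.9, -103.0, 233.7]
orientation: [2.202, 2.239, -0.004]
ft_force: [0.1, -0.3, -0.1]
width: 40.0
grasp_force: 0.0
```

Run:
```python
from h import *
o=st()
im,d,c=grab('wrist','w24.png'); P=cloud(d,c);x,y,z=P[...,0],P[...,1],P[...,2]; v=np.indices(d.shape)[0]
m=(abs(x-476)<4)&(v<240)
for a in range(55,-40,-8):
    q=z[m&(abs(y-a)<2)&(z>110)]; print(a,np.median(q).round(1) if len(q) else None,end=' ')
im2,d2,c2=grab('side','s24.png');im3,d3,c3=grab('top','t24.png')
f=lambda a:cv2.resize(a[...,::-1],(400,300))
cv2.imwrite('pics/final.png',np.vstack([np.hstack([f(im[0:285,140:520]),f(im3[90:270,180:420])]),np.hstack([f(im2[130:370,180:500]),f(im2[130:260,220:400])])]))
```

```text
t 66.17 tcp [ 487.9 -103.   233.7] rv [ 2.202  2.239 -0.004] F [ 0.1 -0.3 -0.1] w 40.0 g 0.0 q [-0.23  0.19  1.87 -0.    1.08 -0.25]
55 168.4 47 169.1 39 169.8 31 170.9 23 171.3 15 172.3 7 173.1 -1 172.3 -9 161.7 -17 162.4 -25 163.1 -33 163.8
```

View pics/final.png

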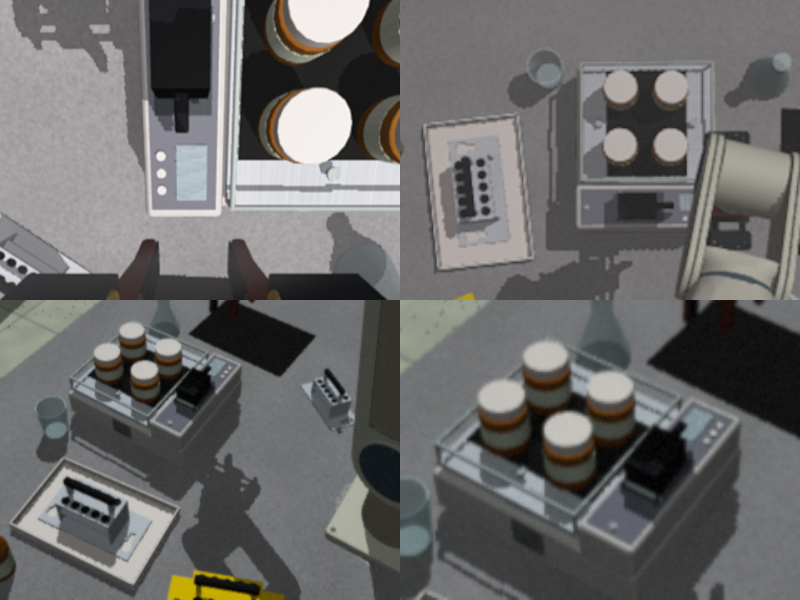

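Rack stands in the tray, four jars upright inside the rail, guard down. Depth on the tab reads 2–3 mm higher than when it was first shut, so I'll press it down to be sure.

Request:
servo_tool(
  rows=[
    [0,0,0,0.2,-0.03,0,0],
    [0,0,0,0.395,-0.053,0,0],
    [0,0,0,0.395,-0.053,0,0],
    [0,0,0,0.395,-0.053,0.2,0],
    [0,0,0,0.395,-0.053,0.4,0],
    [0,0,0,0.395,-0.053,0.48,0],
    [0,0,0,0.395,-0.053,0.52,0],
    [0,0,0,0.395,-0.053,0.53,0],
    [0,0,0,0.395,-0.053,0.53,0],
  ],
)

```text
t: 67.45
ee_pos: [476.4, -25.3, 128.8]
orientation: [2.201, 2.239, -0.004]
ft_force: [-3.8, -0.3, 4.2]
width: 0.4
grasp_force: 2.1
```

Request:
servo_tool(
  rows=[
    [0,0,0,0,0,0.01,0],
    [0,0,0,0,0,0.01,0],
    [0,0,0,0,0,0.01,0],
  ],
)

```text
t: 67.82
ee_pos: [476.6, -25.4, 128.2]
orientation: [2.2, 2.238, -0.004]
ft_force: [-7.9, -1.4, 19.4]
width: 0.4
grasp_force: 9.8
```

Hard stop at the shut height, tip at 153. I'll retreat and hand in.

Request:
servo_tool(
  rows=[
    [0,0,0,0,0,-0.1,0],
    [0,0,0,0,0,-0.4,0],
    [0,0,0,-0.3,0,-0.6,0],
    [0,0,0,-0.6,0,-0.6,0],
    [0,0,0,-0.6,0,-0.6,0],
    [0,0,0,-0.6,0,-0.6,0],
  ],
)

```text
t: 68.58
ee_pos: [478.3, -144.9, 246.5]
orientation: [2.203, 2.237, -0.003]
ft_force: [-1.1, 0.5, 0.4]
width: 0.4
grasp_force: 0.0
```

Run:
```python
from h import *
st(); print(ctrl.close_job())
```

```text
t 68.58 tcp [ 478.3 -144.9  246.5] rv [ 2.203  2.237 -0.003] F [-1.1  0.5  0.4] w 0.4 g 0.0 q [-0.32  0.18  1.86 -0.    1.11 -0.33]
the job is handed in; nothing more can be done
None
```

The job is handed in at 68.6 s with no verdict shown: the rack stands in the drip tray, all four jars are upright on the platform inside the rail, the switch was pushed to its stop (on), the guard is shut, and the flask, beaker and reagent bottle were not touched.

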